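# Make the gem-lamp viewer ready

## Task

Get the gem viewer ready for use: first lift the dust cover off its pins and lay it flat in the middle of the grey felt pad, then put every light-shield sleeve on the desk, flange down, fully home on a lamp spigot of its own. The lamps light up as soon as there is power, so only when all sleeves are on, slide the battery pack along its dock under the lips until the detent holds it against the end stop; leave the bottle, loupe and black tray where they are.

Things in the scene. Friction and masses are not known exactly. Their poses are not given: they have to be found in the camera images.
- viewer: fixed grey housing, 110 (x) x 330 (y) x 30 high; its flat top (deck) is 30 above the desk. Origin: centre of underside; z up, y along the row of spigots. On the deck stand four aluminium spigots in a row, and at y = +-150 two steel pins: shoulder post 14 dia up to 66 above the desk, then a pin 8 dia up to 77
- spigot0 (a point): point on the spigot's axis at deck level, 30 above the desk, where the underside centre of a seated sleeve must lie; at viewer y = -102. The spigot is 37 dia, 30 tall, its top 9 tapering to 27 dia. More spigots than sleeves may be present
- spigot1 (a point): point on the spigot's axis at deck level, 30 above the desk, where the underside centre of a seated sleeve must lie; at viewer y = -34. The spigot is 37 dia, 30 tall, its top 9 tapering to 27 dia. More spigots than sleeves may be present
- spigot2 (a point): point on the spigot's axis at deck level, 30 above the desk, where the underside centre of a seated sleeve must lie; at viewer y = 34. The spigot is 37 dia, 30 tall, its top 9 tapering to 27 dia. More spigots than sleeves may be present
- spigot3 (a point): point on the spigot's axis at deck level, 30 above the desk, where the underside centre of a seated sleeve must lie; at viewer y = 102. The spigot is 37 dia, 30 tall, its top 9 tapering to 27 dia. More spigots than sleeves may be present
- cover: loose aluminium dust cover, 90 (x) x 330 (y) x 5 thick, 300 g, lying at the start on the two shoulder posts (underside 66 above the desk) with the pins through 12 dia holes at y = +-150. Origin: centre of underside; z up
- cover_handle (a point): centre of the cover's black handle bar, 14 (x) x 90 (y) x 14 high, 33 above the cover's underside; 21 of free space under the bar; posts at y = +-36
- pad: fixed grey felt pad lying on the desk, 360 (x) x 130 (y) x 4 thick, to the left or the right. Origin: centre of underside; z up
- sleeve0: loose black light-shield sleeve (three or four of them are present), a tube open at both ends, 60 tall, 49 outside dia, 41 bore, with a flange 58 dia x 5 thick at its foot, 80 g, standing flange down. Origin: centre of underside; z up along its axis
- sleeve1: loose black light-shield sleeve (three or four of them are present), a tube open at both ends, 60 tall, 49 outside dia, 41 bore, with a flange 58 dia x 5 thick at its foot, 80 g, standing flange down. Origin: centre of underside; z up along its axis
- sleeve2: loose black light-shield sleeve (three or four of them are present), a tube open at both ends, 60 tall, 49 outside dia, 41 bore, with a flange 58 dia x 5 thick at its foot, 80 g, standing flange down. Origin: centre of underside; z up along its axis
- sleeve3: loose black light-shield sleeve (three or four of them are present), a tube open at both ends, 60 tall, 49 outside dia, 41 bore, with a flange 58 dia x 5 thick at its foot, 80 g, standing flange down. Origin: centre of underside; z up along its axis
- battery: loose battery pack, 350 g: black body 90 (x) x 44 (y) from 6 to 70 above its underside, on a steel foot 90 (x) x 66 (y) x 6 thick with a cross groove 24 wide under the middle. The same either way round. Origin: centre of underside; z up, x along its length
- dock: fixed grey battery dock on a base 215 (x) x 100 (y) x 12 thick, left or right. Origin on the desk under the channel's mouth; x: direction of sliding home. x -110 to 0: open landing, flared guides 9 high from -28; 0 to 100: channel, walls 70 apart, lips with a gap of 52 for the body, tops 27 above desk; end stop at 95, 42 high. A sprung detent at x 50, 2.5 proud, snaps into the groove (10 N)
- dock_entry (a point): point on the top of the dock's landing (12 above the desk, dock x = -55): put the battery's origin here, length along the dock's x, before sliding
- dock_home (a point): point on the track (12 above the desk, dock x = 50): the battery's origin lies here when it is home
- bottle: bystander: small closed jar, 48 dia x 85 tall; origin at centre of underside
- loupe: bystander: dark steel loupe, 44 dia x 34 tall, standing; origin at centre of underside
- tray: bystander: black open tray 80 x 110 x 30 high; origin at centre of underside
There are look-alikes about, which are no part of the job. Leave any pink, purple or yellow look-alike of the battery alone.

How it is judged (in metres and radians):
On the way, in this order (a step that is already met when the one before it is completed fails the run):
1. the cover is off the pins and lies flat, released, in the middle of the pad (horizontal distance between cover and pad below 0.045 m and z of cover in the frame of pad between 0.001 and 0.008 m and angle between cover's own z axis and vertical below 0.06 rad and linear speed of cover below 0.02 m/s and contact force between cover and the fingers below 0.05 N), for 0.2 s.
2. every sleeve present is fully home on a spigot and released (((horizontal distance between sleeve0 and spigot0 below 0.005 m and z of sleeve0 in the frame of spigot0 between -0.003 and 0.004 m) or (horizontal distance between sleeve0 and spigot1 below 0.005 m and z of sleeve0 in the frame of spigot1 between -0.003 and 0.004 m) or (horizontal distance between sleeve0 and spigot2 below 0.005 m and z of sleeve0 in the frame of spigot2 between -0.003 and 0.004 m) or (horizontal distance between sleeve0 and spigot3 below 0.005 m and z of sleeve0 in the frame of spigot3 between -0.003 and 0.004 m)) and angle between each of sleeve0, sleeve1, sleeve2, sleeve3's own z axis and vertical below 0.08 rad and linear speed of each of sleeve0, sleeve1, sleeve2, sleeve3 below 0.02 m/s and ((horizontal distance between sleeve1 and spigot0 below 0.005 m and z of sleeve1 in the frame of spigot0 between -0.003 and 0.004 m) or (horizontal distance between sleeve1 and spigot1 below 0.005 m and z of sleeve1 in the frame of spigot1 between -0.003 and 0.004 m) or (horizontal distance between sleeve1 and spigot2 below 0.005 m and z of sleeve1 in the frame of spigot2 between -0.003 and 0.004 m) or (horizontal distance between sleeve1 and spigot3 below 0.005 m and z of sleeve1 in the frame of spigot3 between -0.003 and 0.004 m)) and ((horizontal distance between sleeve2 and spigot0 below 0.005 m and z of sleeve2 in the frame of spigot0 between -0.003 and 0.004 m) or (horizontal distance between sleeve2 and spigot1 below 0.005 m and z of sleeve2 in the frame of spigot1 between -0.003 and 0.004 m) or (horizontal distance between sleeve2 and spigot2 below 0.005 m and z of sleeve2 in the frame of spigot2 between -0.003 and 0.004 m) or (horizontal distance between sleeve2 and spigot3 below 0.005 m and z of sleeve2 in the frame of spigot3 between -0.003 and 0.004 m)) and ((horizontal distance between sleeve3 and spigot0 below 0.005 m and z of sleeve3 in the frame of spigot0 between -0.003 and 0.004 m) or (horizontal distance between sleeve3 and spigot1 below 0.005 m and z of sleeve3 in the frame of spigot1 between -0.003 and 0.004 m) or (horizontal distance between sleeve3 and spigot2 below 0.005 m and z of sleeve3 in the frame of spigot2 between -0.003 and 0.004 m) or (horizontal distance between sleeve3 and spigot3 below 0.005 m and z of sleeve3 in the frame of spigot3 between -0.003 and 0.004 m)) and contact force between each of sleeve0, sleeve1, sleeve2, sleeve3 and the fingers below 0.05 N), for 0.2 s.
3. the battery is home in the dock, held by the detent (x of battery in the frame of dock_home between -0.004 and 0.004 m and y of battery in the frame of dock_home between -0.005 and 0.005 m and z of battery in the frame of dock_home between -0.003 and 0.004 m and angle between the x axis of battery and the x axis of dock, either way round below 0.08 rad and angle between battery's own z axis and vertical below 0.06 rad and linear speed of battery below 0.02 m/s), for 0.2 s.
At the end, for the whole second after the job is handed in: Cover flat on the pad, centres within 45 mm; every sleeve present on its own spigot, flange on the deck (within 4 mm, axis within 5 mm, upright within 0.08 rad); battery under the lips within 4 mm of home; all released and at rest (all of step 1 and all of step 2 and all of step 3 and contact force between battery and the fingers below 0.05 N); the robot touches nothing.
It fails at once if the bottle is disturbed (moved more than 30 mm) (distance of bottle from where it was at the start of the episode above 0.03 m).
It fails at once if the loupe is disturbed (moved more than 30 mm) (distance of loupe from where it was at the start of the episode above 0.03 m).
It fails at once if the tray is disturbed (moved more than 30 mm) (distance of tray from where it was at the start of the episode above 0.03 m).
Of sleeve0, sleeve1, sleeve2, sleeve3 only 3 to 4 are there at a start; the rules pass over those that are not, and their reading is None.
At some moment in a run one of sleeve0, sleeve1, sleeve2, sleeve3, battery may be knocked a few centimetres aside while the robot is not near it.
It also fails if it takes over 200 s, if anything falls off the work surface, if the arm or the gripper's body presses on something with over 40 N, if the wrist force passes 120 N, or if a joint passes its speed limit or range.

## Robot

A 6-joint arm with a two-finger parallel gripper is mounted at the origin on the work surface. World frame = base frame: x ahead of the robot, y to its left, z up, the work surface at z = 0. Lengths are in m, angles in degrees, forces in N, time in s.
With the tool pointing down it reaches from about 0.325 to 1 m from the base axis. Payload 5.1 kg.
Tool frame: the origin (TCP) lies at the very end of the fingers, on their centre line; the grasp point (between the pads) lies r.grasp_offset behind it (r.grasp_offset is the distance from the TCP to the grasp point, in m); z points along the fingers, x is the direction in which the jaws open and shut, and the axes are right-handed (so a half turn about z gives the same grasp; the last joint's range is limited). The gripper opens to 85 mm and grips with 20 to 120 N. Pads are 22 mm wide; open, the fingers measure 114 mm over their backs; the gripper's body (76 mm by 85 mm) begins 54 mm behind the grasp point. The pads swing forward as they close: fully open they stand 13 mm farther back than shut.
Start: joints at [-73.373, 7.093, 94.555, -0, 78.352, -4.733], TCP at [0.237, -0.605, 0.231] pointing down, gripper open.
Joint ranges: [-149.61, 149.61], [-58.7, 133.49], [1.44, 155.28], [-77.14, 257.14], [18.33, 153.61], [-166.67, 166.67]. Speed limits (degrees/s): [147.25, 147.25, 180, 180, 180, 180].

## Interface

Orientations are given as a 3x3 rotation matrix whose columns are the frame's x, y, z axes.
In Python, from cell import r, optics gives the robot as it stands.
- The arm moves only by the tool arm_command, never from a script. Its argument "increments" is a list of rows, each an object with "dp": the shift along the tool's x, y, z in mm, a list of three; "twist": the turn about the tool's z in rad; "hand": the closure, from 0 (fully open) to 1 (shut). In form: [{"dp": [x, y, z], "twist": twist, "hand": hand}, ...]. A call has 1 to 5 rows; each row shifts and turns the commanded pose from where the row before left it, along the tool's axes as they then stand; what a row does not reach is not made up. A row lasts 1/8 s, in which the tool goes at most 62.5 mm and 10.7 degrees, less where a joint would pass 70% of its speed; a pose out of reach is approached as far as the arm can. A call with a gripper value outside its range is refused whole. The fingers move at their own pace and stop on an object; the grip force is fixed at half the most. Time passes only in rows, so rows that do not move let the fingers close. It gives the time, the measured TCP pose, the force and the opening at its end, in the units of the state.
- r.sense(): the state, without advancing time (a new reading comes with each control period).
- optics.camera(name): name is "side" or "top"; returns a dict with "pixels" (480x640x3 uint8, blue, green, red), "z_map" (480x640 float32, m along the optical axis (not along the pixel's ray), 0 where there is no reading), "camera_matrix" (3x3 intrinsics, pixels), "extrinsics" (4x4, takes a point from world to camera coordinates). Camera axes: x right, y up, looking along -z (the intrinsics and any distortion apply to the point x, -y, -z); pixel columns grow to the right and rows downward; lengths in m; the calibration is good to about 2 mm. A picture is of the moment at which its call begins.
- r.close_job(): hands the job in, once; it reports no verdict.
The state is a dict: "time": time; "joint_positions": joint angles; "joint_vel": joint speeds; "joint_efforts": joint torques, N m; "ee_pos": TCP position; "orientation": TCP orientation; "ft_force": force on the tool from outside, world axes, zero at the start; "ft_torque": the same for the moment, N m; "finger_gap": finger opening in m.
Only numpy, scipy, OpenCV 4.12 (cv2) and the standard library are available. Lean on these libraries where they do the work, as an engineer would, in place of code of your own. Each camera call takes 0.05 s, during which the arm holds its last target.

## Working session

There is one attempt and no reset: what is moved stays moved. The work goes in short steps, Python scripts to look and compute and a tool call to move; the robot and the scene stay as the last step left them, time stands still between calls to the robot, and variables do not carry over. Pictures are saved under pics/ and viewed, and the job is handed in when it is done.

Besides the shell and the picture viewer there is one more tool, called after "Emit:" by a JSON object that holds its "method" and its "body", one argument or row to a line. arm_command: Moves the arm, as the interface text tells. Its arguments: {"type":"object","properties":{"increments":{"type":"array","items":{"type":"object","properties":{"dp":{"type":"array","items":{"type":"number"}},"twist":{"type":"number"},"hand":{"type":"number"}}}}},"required":["increments"]}

```bash
ls; mkdir -p pics
python3 - <<'E'
from cell import r, optics
import cv2,numpy as np
s=r.sense(); print(s, r.grasp_offset)
for n in("side","top"):
    c=optics.camera(n); cv2.imwrite(f"pics/{n}0.png",c["pixels"]); print(n,c["camera_matrix"],c["extrinsics"],c.keys())
    np.savez(f"/tmp/{n}0.npz",**{k:v for k,v in c.items()})
E
```

```text
pics
{'time': 0.0, 'joint_positions': array([-7.33738074e+01,  7.13414657e+00,  9.46340689e+01, -1.79724251e-04,
        7.83510042e+01, -4.73212032e+00]), 'joint_vel': array([ 0.00103189, -0.00161611, -0.03088081,  0.06326216,  0.07518421,
       -0.10707544]), 'joint_efforts': array([-1.07336917e-03, -4.23612177e+01, -3.65458131e+01, -1.92636326e-04,
        6.98376636e-03, -2.71118147e-06]), 'ee_pos': array([ 0.23653273, -0.60478365,  0.2300458 ]), 'orientation': array([[ 3.64199245e-01, -9.31320864e-01, -5.98307992e-04],
       [-9.31318747e-01, -3.64199698e-01,  1.99290111e-03],
       [-2.07393398e-03, -1.68597632e-04, -9.99997835e-01]]), 'ft_force': array([ 0.91702015, -0.6340593 ,  0.9430854 ]), 'ft_torque': array([-0.0108696 ,  0.00222033, -0.02053662]), 'finger_gap': 0.08519718602923862} 0.0187
side [[537.56350277   0.         312.2278788 ]
 [  0.         537.56350277 230.83597095]
 [  0.           0.           1.        ]] [[-0.70503279 -0.709121   -0.00872799  0.42837589]
 [ 0.54868898 -0.55324033  0.62678987 -0.29976622]
 [-0.44929854  0.43711846  0.77913945 -0.94361221]
 [ 0.          0.          0.          1.        ]] dict_keys(['pixels', 'z_map', 'camera_matrix', 'extrinsics'])
top [[505.75049798   0.         315.66143291]
 [  0.         505.75049798 238.05263259]
 [  0.           0.           1.        ]] [[ 0.1029195  -0.99468284  0.00369212  0.01069376]
 [ 0.97307278  0.10145176  0.2069708  -0.5489803 ]
 [-0.20624487 -0.01770863  0.97834015 -0.98938567]
 [ 0.          0.          0.          1.        ]] dict_keys(['pixels', 'z_map', 'camera_matrix', 'extrinsics'])
```

View pics/top0.png

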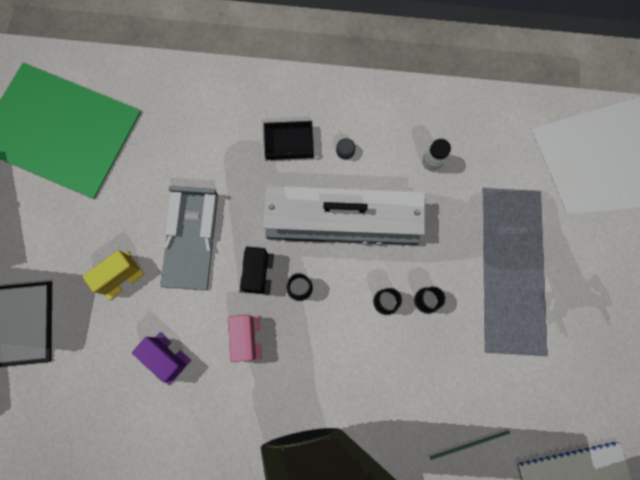

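View pics/side0.png

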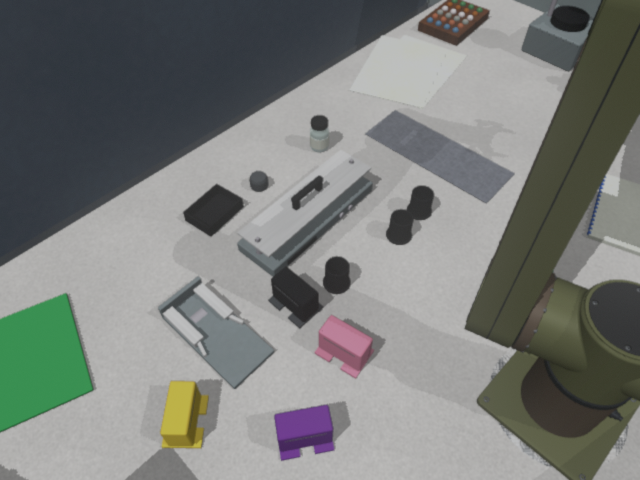

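```bash
cat > h.py <<'E'
import numpy as np, cv2
def world(c):
    K=c["camera_matrix"];E=c["extrinsics"];z=c["z_map"];h,w=z.shape
    u,v=np.meshgrid(np.arange(w),np.arange(h))
    P=np.stack([(u-K[0,2])/K[0,0]*z,-(v-K[1,2])/K[1,1]*z,-z],-1)
    W=(P-E[:3,3])@E[:3,:3]
    W[z<=0]=np.nan
    return W
def pix(c,u,v,h):
    K=c["camera_matrix"];E=c["extrinsics"]
    d=np.array([(u-K[0,2])/K[0,0],-(v-K[1,2])/K[1,1],-1])@E[:3,:3]; o=-E[:3,3]@E[:3,:3]
    return o+d*(h-o[2])/d[2]
def proj(c,p):
    K=c["camera_matrix"];E=c["extrinsics"]
    q=E[:3,:3]@np.asarray(p)+E[:3,3]
    return K[0,0]*q[0]/-q[2]+K[0,2], K[1,1]*-q[1]/-q[2]+K[1,2]
def load(n): 
    return dict(np.load(f"/tmp/{n}.npz"))
def ortho(W,img,x0=.3,x1=.85,y0=-.45,y1=.45,s=700):
    pass
E
python3 - <<'E'
from h import *
for n in("top0","side0"):
    c=load(n);W=world(c);z=W[...,2]
    print(n,np.isnan(z).mean(), "desk",np.nanmedian(z[(abs(z)<.02)]), np.nanstd(z[abs(z)<.01]))
    def comps(lo,hi,amin=20):
        m=((z>lo)&(z<hi)).astype(np.uint8)
        k,l,st,ce=cv2.connectedComponentsWithStats(m)
        for i in range(1,k):
            if st[i,4]>=amin:
                p=W[l==i]; r=cv2.minAreaRect((p[:,:2]*1000).astype(np.float32))
                print((lo,hi),"px",ce[i].round(),"n",st[i,4],"mean",p.mean(0).round(4),"rect",np.round(r[0],1),np.round(r[1],1),round(r[2],1))
    comps(.050,.062);comps(.063,.0755,60);comps(.092-.012,.11)
E
```

```text
top0 0.00380859375 desk 0.00101942614585868 0.0027812239080103186
(0.05, 0.062) px [434. 159.] n 100 mean [ 0.7449 -0.167   0.0563] rect [ 749.3 -168.8] [46.4 27.9] 61.6
(0.05, 0.062) px [116. 276.] n 105 mean [0.4241 0.4633 0.0557] rect [423.7 464.6] [34.7 96.6] 66.2
(0.05, 0.062) px [299. 285.] n 126 mean [0.4451 0.0915 0.0589] rect [445.   91.9] [48.  46.8] 17.6
(0.05, 0.062) px [433. 298.] n 167 mean [ 0.4455 -0.1803  0.0582] rect [ 446.6 -180.4] [46.8 48.9] 31.3
(0.05, 0.062) px [390. 299.] n 145 mean [ 0.4346 -0.0947  0.0584] rect [434.3 -93.7] [46.8 46.9] 4.9
(0.05, 0.062) px [162. 348.] n 47 mean [0.2919 0.3477 0.0559] rect [290.9 346. ] [72.2  1.5] 55.8
(0.063, 0.0755) px [344. 211.] n 6311 mean [0.6056 0.0156 0.0713] rect [607.   15.6] [ 91.4 329.2] 3.6
(0.063, 0.0755) px [253. 269.] n 955 mean [0.4658 0.1869 0.0702] rect [467.2 187.6] [90.7 44.7] 1.1
(0.063, 0.0755) px [106. 271.] n 981 mean [0.4307 0.48   0.07  ] rect [432.  481.5] [46.5 90.3] 43.2
(0.063, 0.0755) px [240. 338.] n 1042 mean [0.3273 0.194  0.0704] rect [327.5 194.6] [89.9 44.3] 11.3
(0.063, 0.0755) px [155
[... 2089 characters left out ...]
755) px [178. 408.] n 1494 mean [0.4298 0.4822 0.0702] rect [432.4 480.7] [44.8 90.1] 44.2
(0.063, 0.0755) px [303. 422.] n 1578 mean [0.2699 0.3553 0.0701] rect [270.7 354. ] [90.1 45.5] 55.8
(0.08, 0.11) px [37. 15.] n 825 mean [1.6855 0.0779 0.0938] rect [1684.8   62.6] [272.7  23.3] 89.8
(0.08, 0.11) px [561.  29.] n 1091 mean [ 0.5444 -0.9346  0.0921] rect [ 560.8 -957.7] [158.6 163.5] 17.8
(0.08, 0.11) px [319. 121.] n 189 mean [ 0.7571 -0.1738  0.085 ] rect [ 759.4 -175.2] [42.4 43.8] 67.2
(0.08, 0.11) px [307. 190.] n 359 mean [0.6048 0.0172 0.1013] rect [606.8  13.3] [15.7 91.3] 3.4
(0.08, 0.11) px [564. 403.] n 902 mean [-0.0044  0.0488  0.0944] rect [-12.5  33. ] [147.8  64.7] 6.1
```

Run:
```python
from h import *
c=load("top0");p=c["pixels"]
cv2.imwrite("pics/c1.png",cv2.resize(p[160:320,150:350],None,fx=4,fy=3.75,interpolation=cv2.INTER_CUBIC))
cv2.imwrite("pics/c2.png",cv2.resize(p[170:330,255:455],None,fx=4,fy=3.75,interpolation=cv2.INTER_CUBIC))
```

```text
(no output)
```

View pics/c1.png

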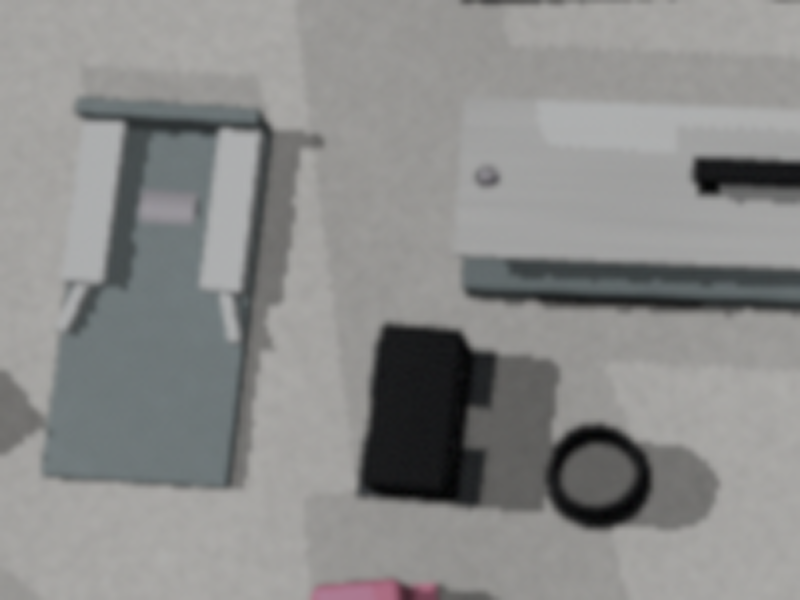

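View pics/c2.png

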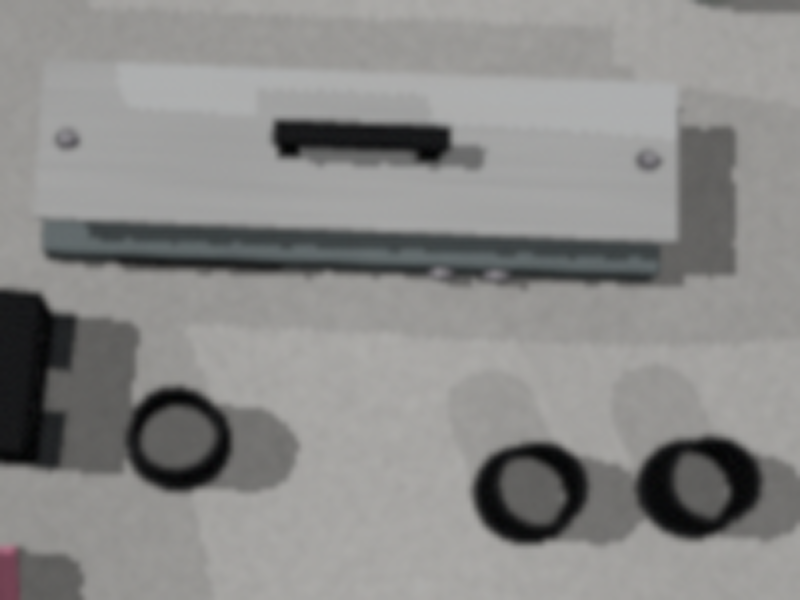

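Run:
```python
from h import *
c=load("top0")
a=pix(c,271.5,206.8,.077);b=pix(c,417,212.4,.077)
print(a,b,(a+b)/2,np.linalg.norm(a-b),np.degrees(np.arctan2(-(a-b)[0],(a-b)[1])))
# pad corners
for u,v in [(483,188),(540,189),(485.5,352),(547,355)]: print("pad",pix(c,u,v,.004))
p=c["pixels"].astype(int);W=world(c);z=W[...,2]
# pad by height/colour
m=(np.abs(z-.004)<.004)&(p.sum(2)<360)&(np.arange(640)[None]>470)&(np.arange(640)[None]<560)&(np.arange(480)[:,None]>180)&(np.arange(480)[:,None]<362)
q=cv2.minAreaRect((W[m][:,:2]*1000).astype(np.float32));print("pad",m.sum(),q,np.median(W[m],0))
# dock
def dk(c,roi,lo,hi):
    W=world(c);z=W[...,2];m=np.zeros(z.shape,bool);m[roi[2]:roi[3],roi[0]:roi[1]]=True
    m&=(z>lo)&(z<hi); q=cv2.minAreaRect((W[m][:,:2]*1000).astype(np.float32)); print(lo,hi,m.sum(),np.round(q[0],1),np.round(q[1],1),q[2])
for lo,hi in[(.009,.015),(.024,.030),(.037,.046),(.009,.046)]:
    dk(c,(155,230,180,295),lo,hi)
s=load("side0")
for lo,hi in[(.009,.015),(.024,.030),(.037,.046),(.009,.046)]:
    dk(s,(150,275,270,390),lo,hi)
# circle fits
for nm,c in(("top",load("top0")),("side",load("side0"))):
  W=world(c);z=W[...,2]
  for x,y in[(.445,.092),(.446,-.180),(.434,-.094)]:
    m=(abs(W[...,0]-x)<.035)&(abs(W[...,1]-y)<.035)&(z>.0575)&(z<.0625)
    P=W[m][:,:2]; A=np.c_[2*P,np.ones(len(P))];s=np.linalg.lstsq(A,(P**2).sum(1),rcond=None)[0]; q=cv2.minEnclosingCircle((P*1000).astype(np.float32))
    print(nm,s[:2].round(4),np.sqrt(s[2]+s[0]**2+s[1]**2),q)
```

```text
[0.59673406 0.16408027 0.077     ] [ 0.61595737 -0.13447204  0.077     ] [0.60634572 0.01480411 0.077     ] 0.29917054701804363 3.6840973152201384
pad [ 0.70818269 -0.29063989  0.004     ]
pad [ 0.71908372 -0.41714199  0.004     ]
pad [ 0.35174525 -0.30819419  0.004     ]
pad [ 0.35882013 -0.4357713   0.004     ]
pad 9376 ((533.56884765625, -362.64886474609375), (358.7635803222656, 133.28231811523438), 2.6698317527770996) [ 0.52431946 -0.36258552  0.00444329]
0.009 0.015 2875 [523. 340.] [212.5 100.5] 1.7254167795181274
0.024 0.03 838 [561.4 341.7] [125.4  97.5] 1.8211623430252075
0.037 0.046 213 [626.  343.9] [11.8 98.9] 1.716774582862854
0.009 0.046 4611 [524.3 340.1] [215.4 100.5] 1.7397886514663696
0.009 0.015 3752 [524.9 281.9] [212.4 216.3] 1.4775865077972412
0.024 0.03 1049 [567.2 283.2] [226.3 115.8] 86.5687026977539
0.037 0.046 288 [556.9 341.8] [170.6 237.4] 13.888236999511719
0.009 0.046 5867 [514.2 323.5] [233.3 231.5] 60.17522048950195
top [0.4445 0.0924] 0.022262063127349373 ((444.56768798828125, 92.34335327148438), 24.3591365814209)
top [ 0.4461 -0.1805] 0.02244553999602607 ((446.4253845214844, -180.4130401611328), 24.61463165283203)
top [ 0.4339 -0.0938] 0.022284801963848123 ((434.2169189453125, -93.9315185546875), 24.428598403930664)
side [0.4453 0.0916] 0.02232900242553269 ((446.68963623046875, 91.68573760986328), 26.0257568359375)
side [ 0.4462 -0.1812] 0.022355471283038553 ((446.125244140625, -181.5795135498047), 25.934429168701172)
side [ 0.4336 -0.0942] 0.02227940027419055 ((435.23046875, -93.38075256347656), 26.05887794494629)
```

```bash
cat >> h.py <<'E'
import json,sys
def plan(x,y,z,yaw,hand,maxd=50,maxt=.17,cur=None,n=None):
    """rows to go from present (or cur) pose to target pose; yaw deg of tool x"""
    if cur is None:
        from cell import r
        s=r.sense(); R=s["orientation"]; p=np.array(s["ee_pos"]); th=np.arctan2(R[1,0],R[0,0])
    else: p=np.array(cur[:3]); th=np.radians(cur[3])
    d=np.array([x,y,z])-p; dt=(np.radians(yaw)-th+np.pi)%(2*np.pi)-np.pi
    n=n or max(1,int(np.ceil(max(np.linalg.norm(d)*1000/maxd,abs(dt)/maxt))))
    rows=[];q=p.copy();tw=-round(dt/n,3)
    for i in range(n):
        e=p+d*(i+1)/n-q
        c,s_=np.cos(th),np.sin(th); X=np.array([c,s_,0]);Y=np.array([s_,-c,0])
        v=np.round([e@X*1000,e@Y*1000,-e[2]*1000]).astype(int)
        if i==n-1: v=np.round([e@X*1000,e@Y*1000,-e[2]*1000],1)
        q=q+v[0]/1000*X+v[1]/1000*Y+np.array([0,0,-v[2]/1000]); th-=tw
        rows.append({"dp":v.tolist(),"twist":tw,"hand":hand})
    for i in range(0,n,5): print(json.dumps(rows[i:i+5]))
    print("end",q.round(4),np.degrees(th).round(2))
def st():
    from cell import r
    s=r.sense();R=s["orientation"]
    print("t",round(s["time"],2),"p",np.round(s["ee_pos"],4),"yaw",np.degrees(np.arctan2(R[1,0],R[0,0])).round(2),"tilt",R[:2,2].round(4),"F",np.round(s["ft_force"],1),"gap",round(s["finger_gap"],4),"q6",round(s["joint_positions"][5],1))
E
python3 -c "
from h import *
plan(.6066,.0148,.22,3.65,0)"
```

```text
[{"dp": [-29, -38, 1], "twist": -0.084, "hand": 0}, {"dp": [-27, -40, 0], "twist": -0.084, "hand": 0}, {"dp": [-22, -43, 1], "twist": -0.084, "hand": 0}, {"dp": [-19, -44, 1], "twist": -0.084, "hand": 0}, {"dp": [-16, -46, 0], "twist": -0.084, "hand": 0}]
[{"dp": [-11, -46, 1], "twist": -0.084, "hand": 0}, {"dp": [-8, -48, 1], "twist": -0.084, "hand": 0}, {"dp": [-3, -48, 0], "twist": -0.084, "hand": 0}, {"dp": [1, -48, 1], "twist": -0.084, "hand": 0}, {"dp": [4, -48, 1], "twist": -0.084, "hand": 0}]
[{"dp": [9, -47, 0], "twist": -0.084, "hand": 0}, {"dp": [12, -47, 1], "twist": -0.084, "hand": 0}, {"dp": [17, -45, 1], "twist": -0.084, "hand": 0}, {"dp": [20, -44, 0], "twist": -0.084, "hand": 0}, {"dp": [23.6, -41.5, 1.2], "twist": -0.084, "hand": 0}]
end [0.6066 0.0148 0.22  ] 3.55
```

Emit:
{"method": "arm_command", "body": {
  "increments": [
    {"dp": [-29,-38,1],"twist": -0.084,"hand": 0},
    {"dp": [-27,-40,0],"twist": -0.084,"hand": 0},
    {"dp": [-22,-43,1],"twist": -0.084,"hand": 0},
    {"dp": [-19,-44,1],"twist": -0.084,"hand": 0},
    {"dp": [-16,-46,0],"twist": -0.084,"hand": 0}
  ]
}}

```text
time: 0.72
ee_pos: [0.3605, -0.3967, 0.2277]
orientation: [[0.714, -0.7, -0.0], [-0.7, -0.714, 0.001], [-0.001, -0.0, -1.0]]
ft_force: [1.0, -0.0, 0.6]
finger_gap: 0.0855
```

Emit:
{"method": "arm_command", "body": {
  "increments": [
    {"dp": [-11,-46,1],"twist": -0.084,"hand": 0},
    {"dp": [-8,-48,1],"twist": -0.084,"hand": 0},
    {"dp": [-3,-48,0],"twist": -0.084,"hand": 0},
    {"dp": [1,-48,1],"twist": -0.084,"hand": 0},
    {"dp": [4,-48,1],"twist": -0.084,"hand": 0}
  ]
}}

```text
time: 1.35
ee_pos: [0.4837, -0.1906, 0.2239]
orientation: [[0.938, -0.348, -0.0], [-0.348, -0.938, 0.0], [-0.0, -0.0, -1.0]]
ft_force: [0.6, -0.7, 0.3]
finger_gap: 0.0855
```

Emit:
{"method": "arm_command", "body": {
  "increments": [
    {"dp": [9,-47,0],"twist": -0.084,"hand": 0},
    {"dp": [12,-47,1],"twist": -0.084,"hand": 0},
    {"dp": [17,-45,1],"twist": -0.084,"hand": 0},
    {"dp": [20,-44,0],"twist": -0.084,"hand": 0},
    {"dp": [23.6,-41.5,1.2],"twist": -0.084,"hand": 0}
  ]
}}

```text
time: 1.98
ee_pos: [0.6071, 0.0158, 0.2206]
orientation: [[0.998, 0.065, -0.001], [0.065, -0.998, -0.0], [-0.001, 0.0, -1.0]]
ft_force: [1.2, 0.3, 1.1]
finger_gap: 0.0852
```

Emit:
{"method": "arm_command", "body": {
  "increments": [
    {"dp": [0,0,0],"twist": 0,"hand": 0}
  ]
}}

```text
time: 2.1
ee_pos: [0.6072, 0.0169, 0.2202]
orientation: [[0.998, 0.066, -0.001], [0.066, -0.998, 0.0], [-0.001, -0.001, -1.0]]
ft_force: [-0.2, 0.2, -0.1]
finger_gap: 0.0854
```

Run:
```python
from h import *
from cell import r,optics
st()
for n in("side","top"):
    c=optics.camera(n); cv2.imwrite(f"pics/{n}1.png",c["pixels"]); np.savez(f"/tmp/{n}1.npz",**c)
```

```text
t 2.1 p [0.6072 0.0169 0.2202] yaw 3.79 tilt [-0.0013  0.0004] F [-0.2  0.2 -0.1] gap 0.0854 q6 -7.3
```

View pics/top1.png

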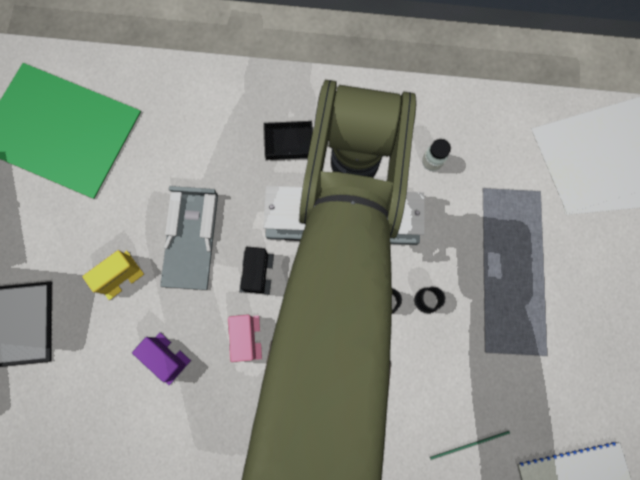

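View pics/side1.png

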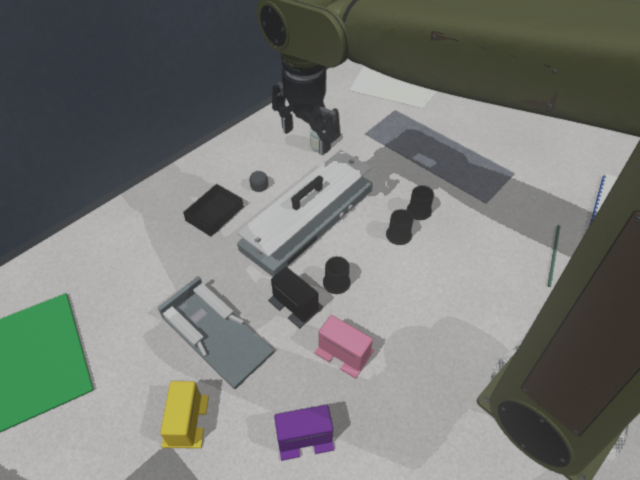

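Emit:
{"method": "arm_command", "body": {
  "increments": [
    {"dp": [-1,2,40],"twist": 0,"hand": 0},
    {"dp": [0,0,40],"twist": 0,"hand": 0},
    {"dp": [0,0,30],"twist": 0,"hand": 0},
    {"dp": [0,0,15],"twist": 0,"hand": 0},
    {"dp": [0,0,0],"twist": 0,"hand": 0}
  ]
}}

```text
time: 2.82
ee_pos: [0.605, 0.0115, 0.0953]
orientation: [[0.998, 0.061, -0.002], [0.061, -0.998, 0.0], [-0.002, -0.0, -1.0]]
ft_force: [-0.2, -0.7, -1.0]
finger_gap: 0.0853
```

Run:
```python
from h import *
from cell import r,optics
st()
for n in("side",):
    c=optics.camera(n); np.savez(f"/tmp/{n}2.npz",**c)
    cv2.imwrite(f"pics/{n}2.png",cv2.resize(c["pixels"][100:280,200:420],None,fx=3.6,fy=3.3)); 
st()
```

```text
t 2.83 p [0.605  0.0115 0.0953] yaw 3.48 tilt [-0.002   0.0001] F [-0.2 -0.7 -1. ] gap 0.0853 q6 -7.5
t 2.88 p [0.606  0.0117 0.0967] yaw 3.5 tilt [ 0.0005 -0.0001] F [-0.3 -0.6  0. ] gap 0.0856 q6 -7.5
```

View pics/side2.png

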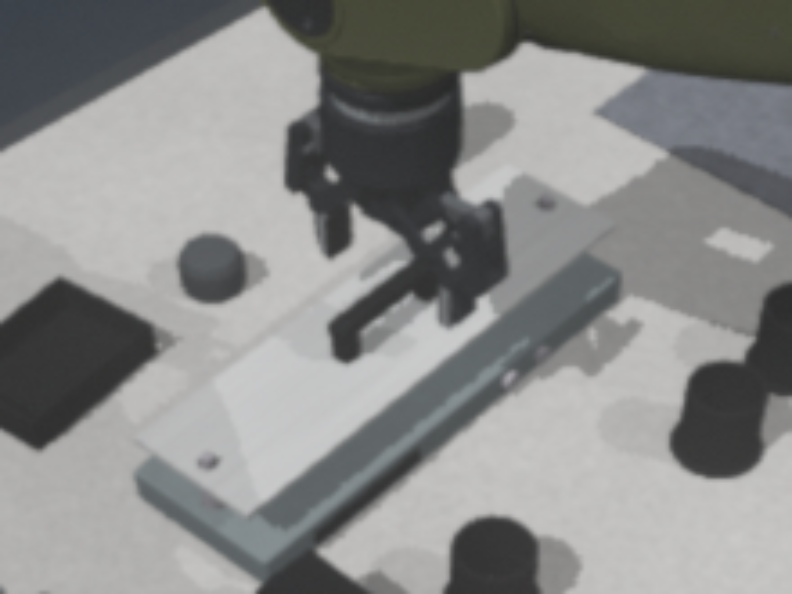

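Run:
```python
from h import *
from cell import r,optics
a=[]
for i in range(16):
    optics.camera("side"); s=r.sense(); a.append(np.r_[s["ee_pos"],np.degrees(np.arctan2(s["orientation"][1,0],s["orientation"][0,0])), s["joint_positions"]])
a=np.array(a);print(a[:,:4].mean(0).round(4),a[:,:4].std(0).round(4),a[:,:4].ptp(0) if hasattr(a,'ptp') else 0); print(a[:,4:].std(0)); print(a[::4,:3].round(4))
c=load("side2")
f=lambda p:((proj(c,p)[0]-200)*3.6,(proj(c,p)[1]-100)*3.3)
print(f((.6066,.0148,.106)),f((.6053,.0118,.0965)), f((.6066-.0,.0148,.099)))
for sx in(.0425,-.0425):print("tip",f((.6053+sx,.0118+sx*.06,.0965+.013)))
```

```text
[0.6063 0.0122 0.0969 3.5512] [0.0005 0.0002 0.0008 0.0124] 0
[0.01232076 0.03525292 0.04292831 0.00128777 0.00703083 0.00093954]
[[0.6067 0.0118 0.0976]
 [0.6068 0.0122 0.0977]
 [0.6061 0.0123 0.0966]
 [0.6058 0.0123 0.0961]]
(np.float64(385.6190070231064), np.float64(288.0281555977553)) (np.float64(391.0810839156383), np.float64(296.8832319391961)) (np.float64(385.8120180422564), np.float64(295.592663109379))
tip (np.float64(337.18774840403466), np.float64(251.16416745753494))
tip (np.float64(446.09154128541087), np.float64(315.5071367020255))
```

Emit:
{"method": "arm_command", "body": {
  "increments": [
    {"dp": [0.5,-2.5,10],"twist": 0,"hand": 0},
    {"dp": [0,0,7],"twist": 0,"hand": 0},
    {"dp": [0,0,0],"twist": 0,"hand": 1},
    {"dp": [0,0,0],"twist": 0,"hand": 1},
    {"dp": [0,0,0],"twist": 0,"hand": 1}
  ]
}}

```text
time: 4.3
ee_pos: [0.6064, 0.0147, 0.0794]
orientation: [[0.998, 0.062, 0.001], [0.062, -0.998, -0.0], [0.001, 0.0, -1.0]]
ft_force: [0.5, -0.5, 0.4]
finger_gap: 0.0319
```

Emit:
{"method": "arm_command", "body": {
  "increments": [
    {"dp": [0,0,0],"twist": 0,"hand": 1},
    {"dp": [0,0,0],"twist": 0,"hand": 1},
    {"dp": [0,0,0],"twist": 0,"hand": 1}
  ]
}}

```text
time: 4.68
ee_pos: [0.6066, 0.0147, 0.0795]
orientation: [[0.998, 0.062, 0.001], [0.062, -0.998, -0.0], [0.001, 0.0, -1.0]]
ft_force: [1.2, 1.0, 0.2]
finger_gap: 0.0129
```

```bash
cat >> h.py <<'E'
def avg(n=10):
    from cell import r,optics
    a=[]
    for i in range(n):
        optics.camera("side"); s=r.sense();R=s["orientation"]
        a.append(np.r_[s["ee_pos"],np.degrees(np.arctan2(R[1,0],R[0,0])),s["ft_force"],s["finger_gap"]])
    a=np.mean(a,0); print("t",round(s["time"],2),"avg pose",a[:4].round(4),"F",a[4:7].round(2),"gap",a[7].round(4),"q6",s["joint_positions"][5].round(1))
    return a[:4]
E
python3 -c "
from h import *
avg()"
```

```text
t 5.17 avg pose [0.6066 0.0147 0.0795 3.5518] F [ 1.42 -0.15  1.47] gap 0.0131 q6 -7.2
```

Gripped. Lift.

Emit:
{"method": "arm_command", "body": {
  "increments": [
    {"dp": [0,0,-10],"twist": 0,"hand": 1},
    {"dp": [0,0,-20],"twist": 0,"hand": 1},
    {"dp": [0,0,-30],"twist": 0,"hand": 1},
    {"dp": [0,0,-30],"twist": 0,"hand": 1},
    {"dp": [0,0,-30],"twist": 0,"hand": 1}
  ]
}}

```text
time: 5.8
ee_pos: [0.6054, 0.0148, 0.2009]
orientation: [[0.998, 0.062, -0.001], [0.062, -0.998, 0.0], [-0.001, -0.0, -1.0]]
ft_force: [1.1, 0.2, -1.6]
finger_gap: 0.0128
```

Run:
```python
from h import *
from cell import optics
a=avg(4)
c=optics.camera("side");cv2.imwrite("pics/side3.png",c["pixels"])
# release height: cover underside at .004 -> tcp = .0795-.066+.004
plan(.534,-.3627,a[2],2.7-90,1,maxd=40,maxt=.12,cur=a)
```

```text
t 6.0 avg pose [0.6073 0.0147 0.2032 3.556 ] F [ 0.45  0.15 -1.23] gap 0.013 q6 -7.2
[{"dp": [-7, 27, 0], "twist": 0.113, "hand": 1}, {"dp": [-4, 27, 0], "twist": 0.113, "hand": 1}, {"dp": [-1, 27, 0], "twist": 0.113, "hand": 1}, {"dp": [3, 28, 0], "twist": 0.113, "hand": 1}, {"dp": [5, 26, 0], "twist": 0.113, "hand": 1}]
[{"dp": [9, 27, 0], "twist": 0.113, "hand": 1}, {"dp": [11, 25, 0], "twist": 0.113, "hand": 1}, {"dp": [14, 23, 0], "twist": 0.113, "hand": 1}, {"dp": [17, 22, 0], "twist": 0.113, "hand": 1}, {"dp": [19, 20, 0], "twist": 0.113, "hand": 1}]
[{"dp": [21, 18, 0], "twist": 0.113, "hand": 1}, {"dp": [23, 15, 0], "twist": 0.113, "hand": 1}, {"dp": [24, 12, 0], "twist": 0.113, "hand": 1}, {"dp": [25.8, 9.8, -0.0], "twist": 0.113, "hand": 1}]
end [ 0.534  -0.3627  0.2032] -87.09
```

View pics/side3.png

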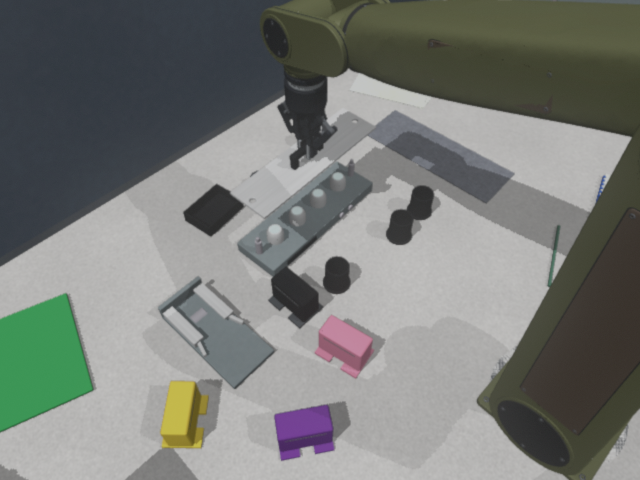

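Emit:
{"method": "arm_command", "body": {
  "increments": [
    {"dp": [-7,27,0],"twist": 0.113,"hand": 1},
    {"dp": [-4,27,0],"twist": 0.113,"hand": 1},
    {"dp": [-1,27,0],"twist": 0.113,"hand": 1},
    {"dp": [3,28,0],"twist": 0.113,"hand": 1},
    {"dp": [5,26,0],"twist": 0.113,"hand": 1}
  ]
}}

```text
time: 6.68
ee_pos: [0.5785, -0.12, 0.1965]
orientation: [[0.874, -0.485, -0.004], [-0.485, -0.874, 0.001], [-0.005, 0.001, -1.0]]
ft_force: [0.1, 0.9, -3.2]
finger_gap: 0.0127
```

Emit:
{"method": "arm_command", "body": {
  "increments": [
    {"dp": [9,27,0],"twist": 0.113,"hand": 1},
    {"dp": [11,25,0],"twist": 0.113,"hand": 1},
    {"dp": [14,23,0],"twist": 0.113,"hand": 1},
    {"dp": [17,22,0],"twist": 0.113,"hand": 1},
    {"dp": [19,20,0],"twist": 0.113,"hand": 1}
  ]
}}

```text
time: 7.3
ee_pos: [0.5526, -0.2553, 0.1964]
orientation: [[0.479, -0.878, -0.004], [-0.878, -0.479, 0.002], [-0.004, 0.002, -1.0]]
ft_force: [0.7, 0.3, -3.1]
finger_gap: 0.0129
```

Emit:
{"method": "arm_command", "body": {
  "increments": [
    {"dp": [21,18,0],"twist": 0.113,"hand": 1},
    {"dp": [23,15,0],"twist": 0.113,"hand": 1},
    {"dp": [24,12,0],"twist": 0.113,"hand": 1},
    {"dp": [25.8,9.8,0],"twist": 0.113,"hand": 1},
    {"dp": [0,0,0],"twist": 0,"hand": 1}
  ]
}}

```text
time: 7.92
ee_pos: [0.5313, -0.3634, 0.1964]
orientation: [[0.049, -0.999, -0.004], [-0.999, -0.049, 0.003], [-0.003, 0.003, -1.0]]
ft_force: [0.2, 0.4, -2.3]
finger_gap: 0.0128
```

Run:
```python
from h import *
from cell import optics
a=avg(4)
c=optics.camera("side");cv2.imwrite("pics/side4.png",c["pixels"])
c=optics.camera("top");cv2.imwrite("pics/top4.png",c["pixels"]);np.savez("/tmp/top4.npz",**c)
plan(.534,-.3627,.0185,2.7-90,1,cur=a)
```

```text
t 8.12 avg pose [  0.5322  -0.3618   0.1973 -87.0564] F [ 0.11  0.04 -2.47] gap 0.013 q6 48.1
[{"dp": [0, 0, 45], "twist": 0.001, "hand": 1}, {"dp": [0, -1, 44], "twist": 0.001, "hand": 1}, {"dp": [1, 0, 45], "twist": 0.001, "hand": 1}, {"dp": [-0.1, -0.7, 44.8], "twist": 0.001, "hand": 1}]
end [ 0.534  -0.3627  0.0185] -87.29
```

View pics/side4.png

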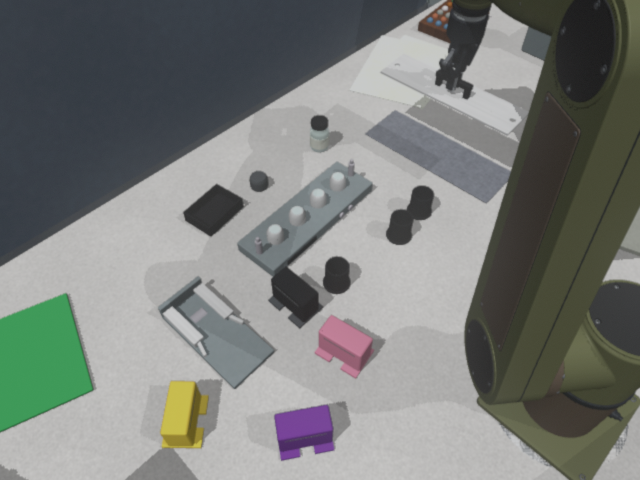

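View pics/top4.png

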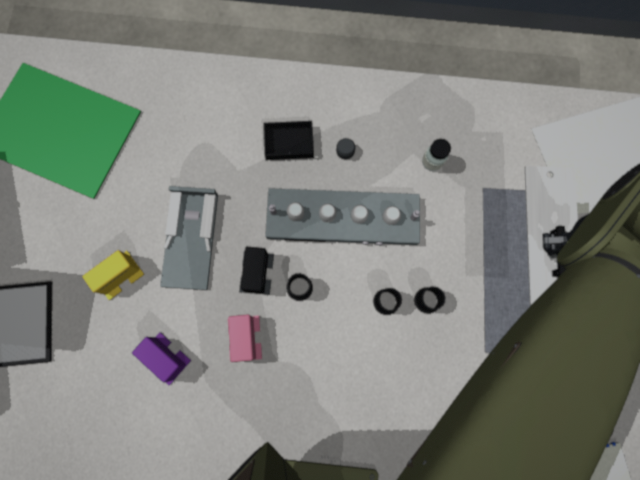

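Emit:
{"method": "arm_command", "body": {
  "increments": [
    {"dp": [0,-1,40],"twist": 0,"hand": 1},
    {"dp": [0,-1,45],"twist": 0,"hand": 1},
    {"dp": [1,0,45],"twist": 0,"hand": 1},
    {"dp": [0,0,32],"twist": 0,"hand": 1},
    {"dp": [0,0,8],"twist": 0,"hand": 1}
  ]
}}

```text
time: 8.85
ee_pos: [0.5335, -0.3616, 0.0261]
orientation: [[0.052, -0.999, -0.004], [-0.999, -0.052, 0.004], [-0.004, 0.004, -1.0]]
ft_force: [0.5, 0.7, -2.6]
finger_gap: 0.0126
```

Run:
```python
from h import *
a=avg(8)
```

```text
t 9.25 avg pose [ 5.35700e-01 -3.63800e-01  3.03000e-02 -8.70678e+01] F [ 0.07  0.08 -2.28] gap 0.0128 q6 48.1
```

Emit:
{"method": "arm_command", "body": {
  "increments": [
    {"dp": [0,0,4],"twist": 0,"hand": 1},
    {"dp": [0,0,3],"twist": 0,"hand": 1},
    {"dp": [0,0,2],"twist": 0,"hand": 1},
    {"dp": [0,0,1],"twist": 0,"hand": 1},
    {"dp": [0,0,0],"twist": 0,"hand": 1}
  ]
}}

```text
time: 9.88
ee_pos: [0.535, -0.3636, 0.0191]
orientation: [[0.051, -0.999, 0.0], [-0.999, -0.051, -0.0], [0.0, -0.0, -1.0]]
ft_force: [0.3, -0.0, -2.4]
finger_gap: 0.0132
```

Run:
```python
from h import *
a=avg(6)
```

```text
t 10.18 avg pose [ 5.35000e-01 -3.63600e-01  1.91000e-02 -8.70883e+01] F [ 0.09  0.08 -2.69] gap 0.0129 q6 48.1
```

Emit:
{"method": "arm_command", "body": {
  "increments": [
    {"dp": [0,0,1],"twist": 0,"hand": 1},
    {"dp": [0,0,1],"twist": 0,"hand": 1},
    {"dp": [0,0,0],"twist": 0,"hand": 1}
  ]
}}

```text
time: 10.55
ee_pos: [0.5352, -0.364, 0.0184]
orientation: [[0.051, -0.999, 0.0], [-0.999, -0.051, -0.0], [0.0, -0.0, -1.0]]
ft_force: [-2.4, 0.7, 5.0]
finger_gap: 0.0128
```

Run:
```python
from h import *
a=avg(4)
```

```text
t 10.75 avg pose [ 5.35200e-01 -3.64000e-01  1.85000e-02 -8.70967e+01] F [-3.16  0.65  4.9 ] gap 0.013 q6 48.1
```

Contact. Open (fingers have room) and rise.

Emit:
{"method": "arm_command", "body": {
  "increments": [
    {"dp": [0,0,0],"twist": 0,"hand": 0.6},
    {"dp": [0,0,0],"twist": 0,"hand": 0.4},
    {"dp": [0,0,0],"twist": 0,"hand": 0.3},
    {"dp": [0,0,0],"twist": 0,"hand": 0.3},
    {"dp": [0,0,0],"twist": 0,"hand": 0.3}
  ]
}}

```text
time: 11.38
ee_pos: [0.535, -0.3635, 0.017]
orientation: [[0.051, -0.999, -0.0], [-0.999, -0.051, 0.0], [-0.0, 0.0, -1.0]]
ft_force: [-0.0, 0.8, -0.7]
finger_gap: 0.0595
```

Emit:
{"method": "arm_command", "body": {
  "increments": [
    {"dp": [0,0,-10],"twist": 0,"hand": 0.3},
    {"dp": [0,0,-40],"twist": 0,"hand": 0},
    {"dp": [0,0,-50],"twist": 0,"hand": 0},
    {"dp": [0,0,-50],"twist": 0,"hand": 0},
    {"dp": [0,0,-40],"twist": 0,"hand": 0}
  ]
}}

```text
time: 12.0
ee_pos: [0.5354, -0.3639, 0.2108]
orientation: [[0.051, -0.999, 0.003], [-0.999, -0.051, -0.002], [0.002, -0.003, -1.0]]
ft_force: [0.6, 0.6, -1.1]
finger_gap: 0.0855
```

Run:
```python
from h import *
from cell import optics
a=avg(4)
for n in("side","top"):
    c=optics.camera(n);cv2.imwrite(f"pics/{n}5.png",c["pixels"]);np.savez(f"/tmp/{n}5.npz",**c)
```

```text
t 12.2 avg pose [  0.5368  -0.365    0.2134 -87.0869] F [ 0.84 -0.2   1.11] gap 0.0854 q6 48.1
```

View pics/side5.png

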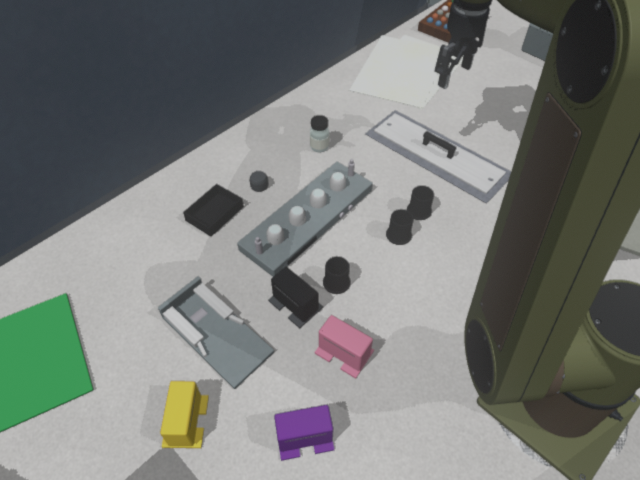

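```bash
python3 - <<'E'
from h import *
c5=np.array([.6065,.0148]);t=np.radians(3.65);Y=np.array([-np.sin(t),np.cos(t)])
def fit(P):
    A=np.c_[2*P,np.ones(len(P))];s=np.linalg.lstsq(A,(P**2).sum(1),rcond=None)[0];return s[:2],np.sqrt(s[2]+(s[:2]**2).sum())
for n in("top4","top5","side5"):
  c=load(n);W=world(c);z=W[...,2]
  for y in(-.102,-.034,.034,.102):
    g=c5+y*Y; d=np.hypot(W[...,0]-g[0],W[...,1]-g[1])
    m=(d<.022)&(z>.055)&(z<.064)
    q=cv2.minEnclosingCircle((W[m][:,:2]*1000).astype(np.float32)) if m.sum()>5 else None
    print(n,y,g.round(4),m.sum(),"top mean",W[m][:,:3].mean(0).round(4),"encl",np.round(q[0],1),round(q[1],1))
  for y in(-.15,.15):
    g=c5+y*Y; d=np.hypot(W[...,0]-g[0],W[...,1]-g[1]); m=(d<.012)&(z>.062)&(z<.08); print("pin",g.round(4),m.sum(),W[m].mean(0).round(4))
  m=(abs(W[...,0]-c5[0])<.09)&(abs(W[...,1]-c5[1])<.19)&(abs(z-.03)<.003)
  q=cv2.minAreaRect((W[m][:,:2]*1000).astype(np.float32)); print("deck",np.round(q[0],1),np.round(q[1],1),q[2])
  for x,y in[(.445,.092),(.446,-.180),(.434,-.094)]:
    m=(abs(W[...,0]-x)<.035)&(abs(W[...,1]-y)<.035)&(z>.0575)&(z<.0625);print("sl",fit(W[m][:,:2]))
  m=(z>.0065)&(z<.013)&(abs(W[...,0]-.534)<.2)&(abs(W[...,1]+.363)<.08);q=cv2.minAreaRect((W[m][:,:2]*1000).astype(np.float32)); print("cover",q)
E
python3 - <<'E'
import sys; sys.path.insert(0,'.')
from h import *
c=load("top5")
cv2.imwrite("pics/c5.png",cv2.resize(c["pixels"][175:325,255:455],None,fx=4,fy=4,interpolation=cv2.INTER_CUBIC))
E
```

```text
top4 -0.102 [ 0.613 -0.087] 179 top mean [ 0.6122 -0.086   0.0597] encl [612.9 -85.7] 17.4
top4 -0.034 [ 0.6087 -0.0191] 174 top mean [ 0.6076 -0.0185  0.0596] encl [608. -18.] 16.7
top4 0.034 [0.6043 0.0487] 180 top mean [0.6035 0.0493 0.0595] encl [603.5  49.5] 17.3
top4 0.102 [0.6    0.1166] 173 top mean [0.599  0.1166 0.0595] encl [599.7 117. ] 17.3
pin [ 0.616  -0.1349] 38 [ 0.6149 -0.1336  0.0698]
pin [0.597  0.1645] 37 [0.5964 0.1644 0.0701]
deck [606.1  15.5] [111.5 329. ] 3.6722021102905273
sl (array([0.44473232, 0.09225571]), np.float64(0.022245688994620445))
sl (array([ 0.44602834, -0.18037831]), np.float64(0.022252947492118303))
sl (array([ 0.43399871, -0.09378353]), np.float64(0.022371658910582865))
cover ((530.076171875, -343.0398254394531), (379.5806884765625, 104.00770568847656), 0.3575649857521057)
top5 -0.102 [ 0.613 -0.087] 173 top mean [ 0.6124 -0.0864  0.0596] encl [612.5 -86.6] 16.9
top5 -0.034 [ 0.6087 -0.0191] 174 top mean [ 0.6078 -0.0183  0.0599] encl [608.  -18.5] 17.0
top5 0.034 [0.6043 0.0487] 179 top mean [0.6032 0.0492 0.0598] encl [603.6  48.8] 17.7
to
[... 692 characters left out ...]
an [ 0.6071 -0.0179  0.0596] encl [606.7 -21.7] 18.4
side5 0.034 [0.6043 0.0487] 138 top mean [0.6029 0.0498 0.0598] encl [603.7  48.7] 17.4
side5 0.102 [0.6    0.1166] 151 top mean [0.5992 0.1172 0.0598] encl [599.  117.3] 17.0
pin [ 0.616  -0.1349] 37 [ 0.6152 -0.1347  0.0693]
pin [0.597  0.1645] 47 [0.5963 0.165  0.0701]
deck [606.6  14.3] [112.7 331.3] 3.336364984512329
sl (array([0.44506463, 0.09172358]), np.float64(0.02240438833177799))
sl (array([ 0.44578013, -0.18079639]), np.float64(0.02240615887566476))
sl (array([ 0.43435875, -0.09454961]), np.float64(0.02229396068753898))
cover ((530.1260375976562, -361.8323974609375), (357.52947998046875, 137.21527099609375), 3.9108593463897705)
```

View pics/c5.png

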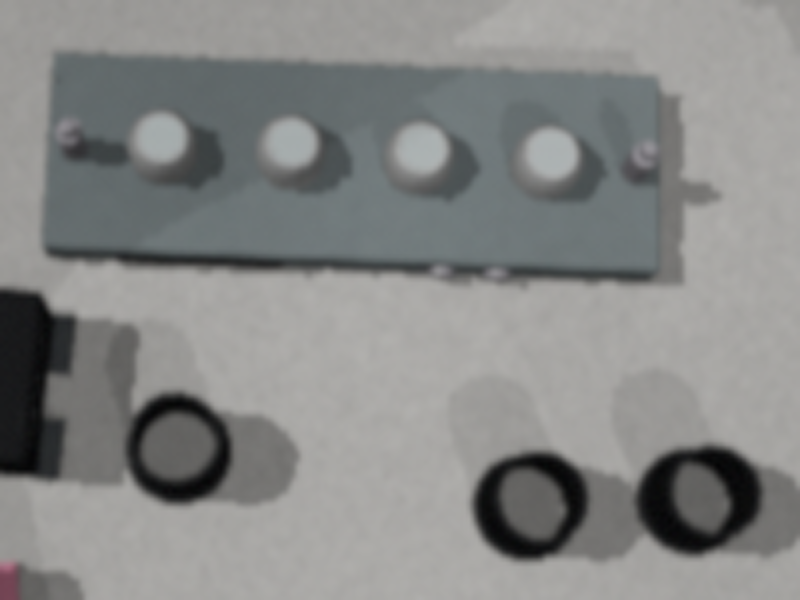

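Run:
```python
from h import *
plan(.4459,-.1806,.125,3.65,0,cur=[.5365,-.3648,.2130,-87.08],maxt=.18)
```

```text
[{"dp": [-21, 9, 10], "twist": -0.176, "hand": 0}, {"dp": [-22, 5, 10], "twist": -0.176, "hand": 0}, {"dp": [-23, 1, 9], "twist": -0.176, "hand": 0}, {"dp": [-23, -2, 10], "twist": -0.176, "hand": 0}, {"dp": [-21, -7, 10], "twist": -0.176, "hand": 0}]
[{"dp": [-21, -10, 10], "twist": -0.176, "hand": 0}, {"dp": [-18, -14, 9], "twist": -0.176, "hand": 0}, {"dp": [-15, -17, 10], "twist": -0.176, "hand": 0}, {"dp": [-12.5, -19.2, 10.0], "twist": -0.176, "hand": 0}]
end [ 0.4459 -0.1806  0.125 ] 3.68
```

Emit:
{"method": "arm_command", "body": {
  "increments": [
    {"dp": [-21,9,10],"twist": -0.176,"hand": 0},
    {"dp": [-22,5,10],"twist": -0.176,"hand": 0},
    {"dp": [-23,1,9],"twist": -0.176,"hand": 0},
    {"dp": [-23,-2,10],"twist": -0.176,"hand": 0},
    {"dp": [-21,-7,10],"twist": -0.176,"hand": 0}
  ]
}}

```text
time: 12.92
ee_pos: [0.4834, -0.2601, 0.1555]
orientation: [[0.805, -0.593, -0.003], [-0.593, -0.805, 0.002], [-0.004, 0.0, -1.0]]
ft_force: [-0.5, 0.1, -0.5]
finger_gap: 0.0855
```

Emit:
{"method": "arm_command", "body": {
  "increments": [
    {"dp": [-21,-10,10],"twist": -0.176,"hand": 0},
    {"dp": [-18,-14,9],"twist": -0.176,"hand": 0},
    {"dp": [-15,-17,10],"twist": -0.176,"hand": 0},
    {"dp": [-12.5,-19.2,10],"twist": -0.176,"hand": 0},
    {"dp": [0,0,0],"twist": 0,"hand": 0}
  ]
}}

```text
time: 13.55
ee_pos: [0.4422, -0.1776, 0.1162]
orientation: [[0.998, 0.064, -0.005], [0.064, -0.998, 0.003], [-0.005, -0.003, -1.0]]
ft_force: [0.1, -0.3, -0.1]
finger_gap: 0.0857
```

Run:
```python
from h import *
a=avg(10)
plan(.4459,-.1806,.030,3.65,0,cur=a,maxd=35)
```

```text
t 14.05 avg pose [ 0.4446 -0.1797  0.1191  3.5791] F [0.29 0.25 0.11] gap 0.0855 q6 -32.0
[{"dp": [0, 0, 30], "twist": -0.0, "hand": 0}, {"dp": [1, 1, 29], "twist": -0.0, "hand": 0}, {"dp": [0.2, -0.0, 30.1], "twist": -0.0, "hand": 0}]
end [ 0.4459 -0.1806  0.03  ] 3.58
```

Emit:
{"method": "arm_command", "body": {
  "increments": [
    {"dp": [0,0,30],"twist": 0,"hand": 0},
    {"dp": [1,1,30],"twist": 0,"hand": 0},
    {"dp": [0,0,18],"twist": 0,"hand": 0},
    {"dp": [0,0,0],"twist": 0,"hand": 0}
  ]
}}

```text
time: 14.55
ee_pos: [0.4445, -0.1798, 0.0398]
orientation: [[0.998, 0.064, -0.003], [0.064, -0.998, 0.002], [-0.003, -0.002, -1.0]]
ft_force: [0.4, -0.6, 0.5]
finger_gap: 0.0857
```

Run:
```python
from h import *
from cell import optics
a=avg(10)
c=optics.camera("side")
cv2.imwrite("pics/s6.png",cv2.resize(c["pixels"][130:280,340:520],None,fx=4,fy=4))
```

```text
t 15.05 avg pose [ 0.4461 -0.1806  0.042   3.6667] F [-0.01 -0.03 -0.04] gap 0.0854 q6 -32.1
```

View pics/s6.png

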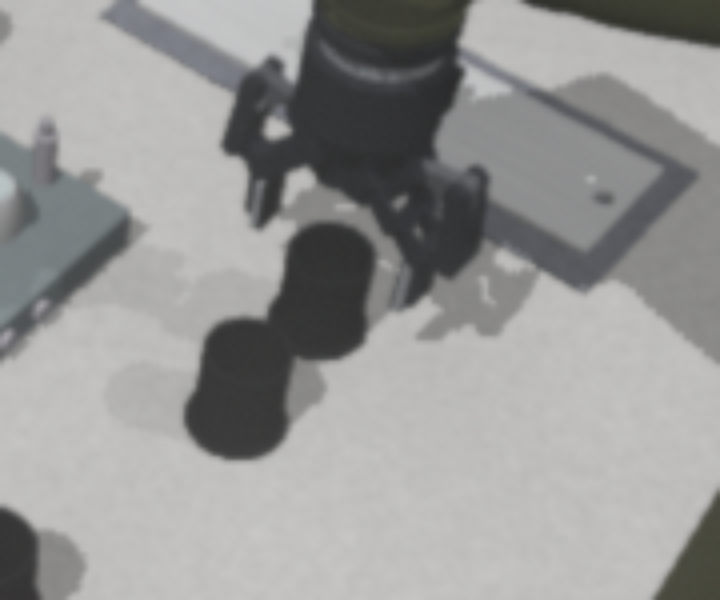

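Emit:
{"method": "arm_command", "body": {
  "increments": [
    {"dp": [0,0,12],"twist": 0,"hand": 0},
    {"dp": [0,0,0],"twist": 0,"hand": 0},
    {"dp": [0,0,0],"twist": 0,"hand": 1},
    {"dp": [0,0,0],"twist": 0,"hand": 1},
    {"dp": [0,0,0],"twist": 0,"hand": 1}
  ]
}}

```text
time: 15.72
ee_pos: [0.446, -0.1805, 0.0297]
orientation: [[0.998, 0.064, 0.001], [0.064, -0.998, -0.001], [0.001, 0.001, -1.0]]
ft_force: [0.5, -0.3, -1.4]
finger_gap: 0.0467
```

Emit:
{"method": "arm_command", "body": {
  "increments": [
    {"dp": [0,0,0],"twist": 0,"hand": 1},
    {"dp": [0,0,0],"twist": 0,"hand": 1},
    {"dp": [0,0,0],"twist": 0,"hand": 1}
  ]
}}

```text
time: 16.1
ee_pos: [0.4459, -0.1805, 0.0296]
orientation: [[0.998, 0.064, 0.001], [0.064, -0.998, -0.0], [0.001, 0.001, -1.0]]
ft_force: [-0.2, -0.2, 3.6]
finger_gap: 0.0471
```

Run:
```python
from h import *
a=avg(10)
```

```text
t 16.6 avg pose [ 0.4459 -0.1805  0.0296  3.6668] F [ 0.56 -0.63  4.83] gap 0.0467 q6 -32.1
```

Emit:
{"method": "arm_command", "body": {
  "increments": [
    {"dp": [0,0,-10],"twist": 0,"hand": 1},
    {"dp": [0,0,-30],"twist": 0,"hand": 1},
    {"dp": [0,0,-40],"twist": 0,"hand": 1},
    {"dp": [0,0,-30],"twist": 0,"hand": 1},
    {"dp": [0,0,0],"twist": 0,"hand": 1}
  ]
}}

```text
time: 17.23
ee_pos: [0.4466, -0.1808, 0.1415]
orientation: [[0.998, 0.064, 0.004], [0.064, -0.998, -0.002], [0.004, 0.002, -1.0]]
ft_force: [-0.8, -0.4, -1.6]
finger_gap: 0.0468
```

Run:
```python
from h import *
a=avg(6)
plan(.6127,-.0867,.13,3.65,1,cur=a,maxd=40)
```

```text
t 17.52 avg pose [ 0.4445 -0.1797  0.1377  3.6665] F [ 0.06  0.11 -1.07] gap 0.0467 q6 -32.1
[{"dp": [35, -16, 2], "twist": 0.0, "hand": 1}, {"dp": [35, -17, 1], "twist": 0.0, "hand": 1}, {"dp": [34, -16, 2], "twist": 0.0, "hand": 1}, {"dp": [35, -17, 1], "twist": 0.0, "hand": 1}, {"dp": [34.8, -16.1, 1.7], "twist": 0.0, "hand": 1}]
end [ 0.6127 -0.0867  0.13  ] 3.67
```

Emit:
{"method": "arm_command", "body": {
  "increments": [
    {"dp": [35,-16,2],"twist": 0,"hand": 1},
    {"dp": [35,-17,1],"twist": 0,"hand": 1},
    {"dp": [34,-16,2],"twist": 0,"hand": 1},
    {"dp": [35,-17,1],"twist": 0,"hand": 1},
    {"dp": [34.8,-16,2],"twist": 0,"hand": 1}
  ]
}}

```text
time: 18.15
ee_pos: [0.6142, -0.0864, 0.1296]
orientation: [[0.998, 0.064, -0.002], [0.064, -0.998, 0.0], [-0.002, -0.001, -1.0]]
ft_force: [-0.1, 0.2, -0.2]
finger_gap: 0.0468
```

Run:
```python
from h import *
avg(8)
a=avg(12)
plan(.6127,-.0867,.095,3.65,1,cur=a,maxd=15)
```

```text
t 18.55 avg pose [ 0.6138 -0.0867  0.1299  3.7037] F [ 0.06 -0.12 -0.95] gap 0.0469 q6 -16.7
t 19.15 avg pose [ 0.6135 -0.0876  0.1312  3.6433] F [ 0.16 -0.24 -0.68] gap 0.0469 q6 -16.7
[{"dp": [0, 0, 12], "twist": -0.0, "hand": 1}, {"dp": [0, -1, 12], "twist": -0.0, "hand": 1}, {"dp": [-0.7, 0.1, 12.2], "twist": -0.0, "hand": 1}]
end [ 0.6127 -0.0867  0.095 ] 3.64
```

Emit:
{"method": "arm_command", "body": {
  "increments": [
    {"dp": [0,0,12],"twist": 0,"hand": 1},
    {"dp": [-0.5,-0.5,12],"twist": 0,"hand": 1},
    {"dp": [0,0,10],"twist": 0,"hand": 1},
    {"dp": [0,0,0],"twist": 0,"hand": 1}
  ]
}}

```text
time: 19.65
ee_pos: [0.612, -0.0866, 0.0952]
orientation: [[0.998, 0.064, -0.003], [0.064, -0.998, 0.001], [-0.003, -0.001, -1.0]]
ft_force: [-0.1, 0.6, -0.8]
finger_gap: 0.0468
```

Run:
```python
from h import *
from cell import optics
a=avg(12)
c=optics.camera("side")
cv2.imwrite("pics/s7.png",cv2.resize(c["pixels"][110:260,240:420],None,fx=4,fy=4))
```

```text
t 20.25 avg pose [ 0.6134 -0.0869  0.0974  3.6672] F [-0.06  0.16 -0.77] gap 0.0468 q6 -16.7
```

View pics/s7.png

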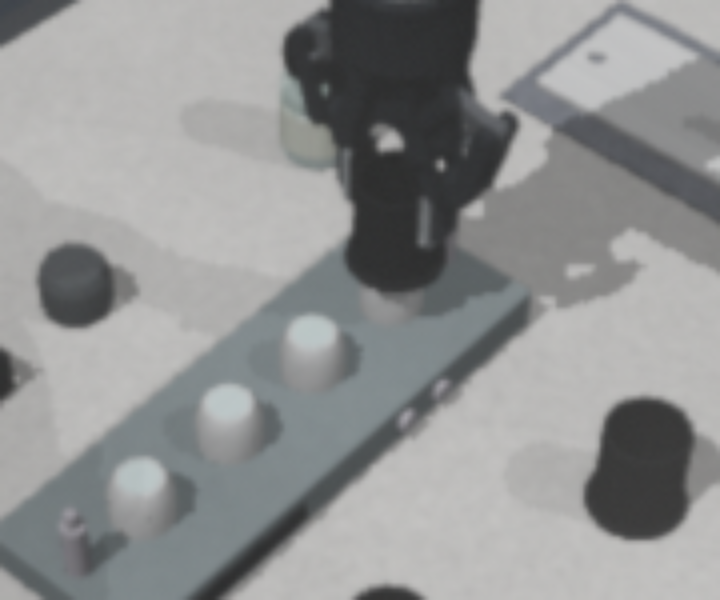

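Emit:
{"method": "arm_command", "body": {
  "increments": [
    {"dp": [-0.5,0,5],"twist": 0,"hand": 1},
    {"dp": [0,0,5],"twist": 0,"hand": 1},
    {"dp": [0,0,5],"twist": 0,"hand": 1},
    {"dp": [0,0,5],"twist": 0,"hand": 1},
    {"dp": [0,0,0],"twist": 0,"hand": 1}
  ]
}}

```text
time: 20.92
ee_pos: [0.6127, -0.0868, 0.0766]
orientation: [[0.998, 0.064, 0.0], [0.064, -0.998, 0.0], [0.0, -0.0, -1.0]]
ft_force: [1.1, 0.3, -2.3]
finger_gap: 0.0469
```

Run:
```python
from h import *
a=avg(4)
```

```text
t 21.12 avg pose [ 0.6127 -0.0869  0.0771  3.6685] F [ 0.73 -0.17 -1.21] gap 0.0468 q6 -16.7
```

Emit:
{"method": "arm_command", "body": {
  "increments": [
    {"dp": [0,0,5],"twist": 0,"hand": 1},
    {"dp": [0,0,5],"twist": 0,"hand": 1},
    {"dp": [0,0,4],"twist": 0,"hand": 1},
    {"dp": [0,0,2],"twist": 0,"hand": 1},
    {"dp": [0,0,0],"twist": 0,"hand": 1}
  ]
}}

```text
time: 21.75
ee_pos: [0.6128, -0.0868, 0.0609]
orientation: [[0.998, 0.064, 0.0], [0.064, -0.998, 0.0], [0.0, -0.0, -1.0]]
ft_force: [1.6, 0.1, -1.8]
finger_gap: 0.0465
```

Run:
```python
from h import *
a=avg(4)
```

```text
t 21.95 avg pose [ 0.6128 -0.0869  0.061   3.6657] F [ 2.66  0.28 -1.8 ] gap 0.0467 q6 -16.7
```

Emit:
{"method": "arm_command", "body": {
  "increments": [
    {"dp": [0,0,1],"twist": 0,"hand": 1},
    {"dp": [0,0,0],"twist": 0,"hand": 0.3},
    {"dp": [0,0,0],"twist": 0,"hand": 0},
    {"dp": [0,0,0],"twist": 0,"hand": 0},
    {"dp": [0,0,0],"twist": 0,"hand": 0}
  ]
}}

```text
time: 22.58
ee_pos: [0.6126, -0.0869, 0.0601]
orientation: [[0.998, 0.064, -0.0], [0.064, -0.998, 0.0], [-0.0, -0.0, -1.0]]
ft_force: [-0.0, 0.1, -0.3]
finger_gap: 0.0852
```

Emit:
{"method": "arm_command", "body": {
  "increments": [
    {"dp": [0,0,-15],"twist": 0,"hand": 0},
    {"dp": [0,0,-35],"twist": 0,"hand": 0},
    {"dp": [0,0,-30],"twist": 0,"hand": 0},
    {"dp": [0,0,-10],"twist": 0,"hand": 0},
    {"dp": [0,0,0],"twist": 0,"hand": 0}
  ]
}}

```text
time: 23.2
ee_pos: [0.6131, -0.087, 0.1511]
orientation: [[0.998, 0.064, 0.002], [0.064, -0.998, -0.0], [0.002, 0.001, -1.0]]
ft_force: [0.1, -0.1, -0.4]
finger_gap: 0.0859
```

Run:
```python
from h import *
from cell import optics
a=avg(10)
c=optics.camera("side")
cv2.imwrite("pics/s8.png",c["pixels"])
# sleeve B
W=world(c);z=W[...,2]
def fit(P):
    A=np.c_[2*P,np.ones(len(P))];s=np.linalg.lstsq(A,(P**2).sum(1),rcond=None)[0];return s[:2]
for x,y in[(.445,.092),(.434,-.094)]:
    m=(abs(W[...,0]-x)<.035)&(abs(W[...,1]-y)<.035)&(z>.0575)&(z<.0625);print("sl",fit(W[m][:,:2]))
plan(.4342,-.0942,.13,3.65,0,cur=a,maxd=45)
```

```text
t 23.7 avg pose [ 0.612  -0.0867  0.1489  3.6664] F [-0.02 -0.18 -0.13] gap 0.0854 q6 -16.7
sl [0.44487492 0.09174688]
sl [ 0.43406672 -0.09473142]
[{"dp": [-44, -1, 5], "twist": 0.0, "hand": 0}, {"dp": [-45, -1, 4], "twist": 0.0, "hand": 0}, {"dp": [-44, -1, 5], "twist": 0.0, "hand": 0}, {"dp": [-44.9, -0.9, 4.9], "twist": 0.0, "hand": 0}]
end [ 0.4342 -0.0942  0.13  ] 3.67
```

View pics/s8.png

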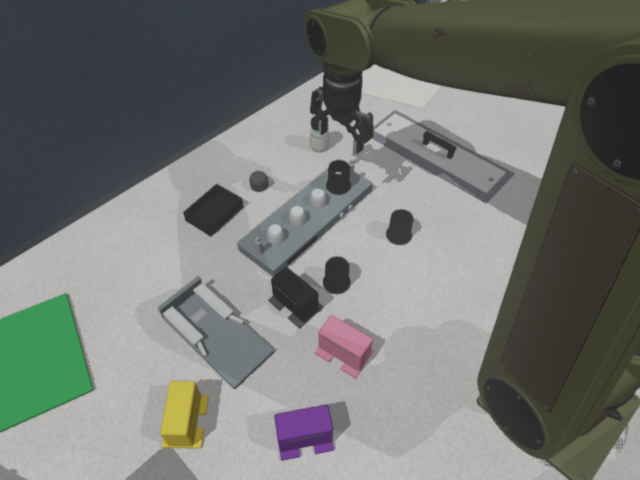

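Sleeve A is on the end spigot (side image ~(340,177)); the next sleeve stands unmoved at (400,227). Next, sleeve B.

Emit:
{"method": "arm_command", "body": {
  "increments": [
    {"dp": [-44,-1,5],"twist": 0,"hand": 0},
    {"dp": [-45,-1,4],"twist": 0,"hand": 0},
    {"dp": [-44,-1,5],"twist": 0,"hand": 0},
    {"dp": [-45,-1,5],"twist": 0,"hand": 0},
    {"dp": [0,0,0],"twist": 0,"hand": 0}
  ]
}}

```text
time: 24.38
ee_pos: [0.4319, -0.0938, 0.1297]
orientation: [[0.998, 0.063, -0.002], [0.063, -0.998, 0.001], [-0.002, -0.001, -1.0]]
ft_force: [0.7, -0.1, 0.3]
finger_gap: 0.0853
```

Run:
```python
from h import *
avg(8);a=avg(8)
plan(.4342,-.0943,.040,3.65,0,cur=a,maxd=35)
```

```text
t 24.77 avg pose [ 0.4356 -0.0944  0.1317  3.6699] F [ 0.16 -0.23  0.14] gap 0.0854 q6 -22.8
t 25.18 avg pose [ 0.435  -0.0943  0.1311  3.6771] F [-0.15 -0.21  0.3 ] gap 0.0853 q6 -22.8
[{"dp": [0, 0, 30], "twist": 0.0, "hand": 0}, {"dp": [-1, 0, 31], "twist": 0.0, "hand": 0}, {"dp": [0.2, -0.0, 30.1], "twist": 0.0, "hand": 0}]
end [ 0.4342 -0.0943  0.04  ] 3.68
```

Emit:
{"method": "arm_command", "body": {
  "increments": [
    {"dp": [0,0,30],"twist": 0,"hand": 0},
    {"dp": [-1,0,30],"twist": 0,"hand": 0},
    {"dp": [0,0,25],"twist": 0,"hand": 0},
    {"dp": [0,0,0],"twist": 0,"hand": 0}
  ]
}}

```text
time: 25.68
ee_pos: [0.4319, -0.0937, 0.0441]
orientation: [[0.998, 0.064, -0.005], [0.064, -0.998, 0.002], [-0.005, -0.002, -1.0]]
ft_force: [0.3, 0.9, 0.4]
finger_gap: 0.0855
```

Run:
```python
from h import *
a=avg(10)
```

```text
t 26.18 avg pose [ 0.4344 -0.0946  0.0471  3.6673] F [0.18 0.11 0.04] gap 0.0854 q6 -22.9
```

Emit:
{"method": "arm_command", "body": {
  "increments": [
    {"dp": [0,0,12],"twist": 0,"hand": 0},
    {"dp": [0,0,5],"twist": 0,"hand": 0},
    {"dp": [0,0,0],"twist": 0,"hand": 1},
    {"dp": [0,0,0],"twist": 0,"hand": 1},
    {"dp": [0,0,0],"twist": 0,"hand": 1}
  ]
}}

```text
time: 26.8
ee_pos: [0.4343, -0.0945, 0.0297]
orientation: [[0.998, 0.064, 0.001], [0.064, -0.998, -0.0], [0.001, 0.0, -1.0]]
ft_force: [-0.0, -0.6, -1.3]
finger_gap: 0.0469
```

Emit:
{"method": "arm_command", "body": {
  "increments": [
    {"dp": [0,0,0],"twist": 0,"hand": 1},
    {"dp": [0,0,0],"twist": 0,"hand": 1},
    {"dp": [0,0,0],"twist": 0,"hand": 1}
  ]
}}

```text
time: 27.18
ee_pos: [0.4342, -0.0945, 0.0296]
orientation: [[0.998, 0.064, 0.001], [0.064, -0.998, -0.0], [0.001, 0.0, -1.0]]
ft_force: [0.7, 0.4, 3.4]
finger_gap: 0.047
```

Run:
```python
from h import *
a=avg(6)
```

```text
t 27.48 avg pose [ 0.4342 -0.0945  0.0295  3.6672] F [ 1.   -0.27  3.72] gap 0.0468 q6 -22.9
```

Emit:
{"method": "arm_command", "body": {
  "increments": [
    {"dp": [0,0,-10],"twist": 0,"hand": 1},
    {"dp": [0,0,-30],"twist": 0,"hand": 1},
    {"dp": [0,0,-40],"twist": 0,"hand": 1},
    {"dp": [0,0,-30],"twist": 0,"hand": 1},
    {"dp": [0,0,0],"twist": 0,"hand": 1}
  ]
}}

```text
time: 28.1
ee_pos: [0.4351, -0.0947, 0.1417]
orientation: [[0.998, 0.064, 0.005], [0.064, -0.998, -0.002], [0.005, 0.002, -1.0]]
ft_force: [-0.1, -0.3, -1.9]
finger_gap: 0.0467
```

Run:
```python
from h import *
a=avg(10)
plan(.6084,-.0188,.13,3.65,1,cur=a,maxd=42)
```

```text
t 28.6 avg pose [ 0.433  -0.094   0.1379  3.6664] F [ 0.01  0.29 -1.03] gap 0.047 q6 -22.9
[{"dp": [36, -13, 2], "twist": 0.0, "hand": 1}, {"dp": [36, -13, 1], "twist": 0.0, "hand": 1}, {"dp": [36, -12, 2], "twist": 0.0, "hand": 1}, {"dp": [36, -13, 1], "twist": 0.0, "hand": 1}, {"dp": [35.9, -12.9, 1.9], "twist": 0.0, "hand": 1}]
end [ 0.6084 -0.0188  0.13  ] 3.67
```

Emit:
{"method": "arm_command", "body": {
  "increments": [
    {"dp": [36,-13,0],"twist": 0,"hand": 1},
    {"dp": [36,-13,0],"twist": 0,"hand": 1},
    {"dp": [36,-12,0],"twist": 0,"hand": 1},
    {"dp": [36,-13,0],"twist": 0,"hand": 1},
    {"dp": [35,-13,0],"twist": 0,"hand": 1}
  ]
}}

```text
time: 29.22
ee_pos: [0.6094, -0.0184, 0.1386]
orientation: [[0.998, 0.064, -0.001], [0.064, -0.998, -0.0], [-0.001, -0.0, -1.0]]
ft_force: [0.3, -0.1, 0.3]
finger_gap: 0.0472
```

Emit:
{"method": "arm_command", "body": {
  "increments": [
    {"dp": [0,0,10],"twist": 0,"hand": 1},
    {"dp": [0,0,20],"twist": 0,"hand": 1},
    {"dp": [0,0,10],"twist": 0,"hand": 1},
    {"dp": [0,0,0],"twist": 0,"hand": 1}
  ]
}}

```text
time: 29.72
ee_pos: [0.6064, -0.0193, 0.097]
orientation: [[0.998, 0.063, -0.004], [0.063, -0.998, 0.0], [-0.004, -0.001, -1.0]]
ft_force: [0.5, -0.3, 0.4]
finger_gap: 0.0466
```

Run:
```python
from h import *
from cell import optics
avg(8);a=avg(10)
c=optics.camera("side")
cv2.imwrite("pics/s9.png",cv2.resize(c["pixels"][110:260,240:420],None,fx=4,fy=4))
plan(.6084,-.0188,a[2]-.02,3.65,1,cur=a,n=4)
```

```text
t 30.12 avg pose [ 0.6084 -0.0192  0.0996  3.6506] F [ 0.02  0.08 -0.92] gap 0.0469 q6 -10.5
t 30.62 avg pose [ 0.6084 -0.019   0.0992  3.6691] F [-0.05  0.11 -0.87] gap 0.0469 q6 -10.5
[{"dp": [0, 0, 5], "twist": 0.0, "hand": 1}, {"dp": [0, 0, 5], "twist": 0.0, "hand": 1}, {"dp": [0, 0, 5], "twist": 0.0, "hand": 1}, {"dp": [0.0, -0.2, 5.0], "twist": 0.0, "hand": 1}]
end [ 0.6084 -0.0188  0.0792] 3.67
```

View pics/s9.png

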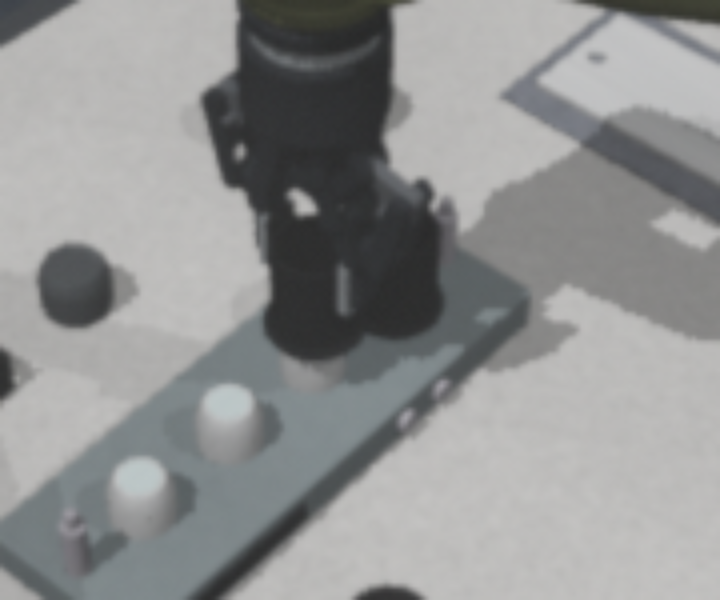

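Emit:
{"method": "arm_command", "body": {
  "increments": [
    {"dp": [0,0,5],"twist": 0,"hand": 1},
    {"dp": [0,0,5],"twist": 0,"hand": 1},
    {"dp": [0,0,5],"twist": 0,"hand": 1},
    {"dp": [0,0,5],"twist": 0,"hand": 1},
    {"dp": [0,0,0],"twist": 0,"hand": 1}
  ]
}}

```text
time: 31.3
ee_pos: [0.6084, -0.019, 0.0787]
orientation: [[0.998, 0.064, 0.0], [0.064, -0.998, 0.0], [0.0, -0.0, -1.0]]
ft_force: [1.7, -0.3, -0.6]
finger_gap: 0.047
```

Run:
```python
from h import *
a=avg(4)
```

```text
t 31.5 avg pose [ 0.6084 -0.019   0.0792  3.6673] F [ 0.8  -0.17 -0.71] gap 0.047 q6 -10.5
```

Emit:
{"method": "arm_command", "body": {
  "increments": [
    {"dp": [0,0,5],"twist": 0,"hand": 1},
    {"dp": [0,0,5],"twist": 0,"hand": 1},
    {"dp": [0,0,5],"twist": 0,"hand": 1},
    {"dp": [0,0,3],"twist": 0,"hand": 1},
    {"dp": [0,0,0],"twist": 0,"hand": 1}
  ]
}}

```text
time: 32.12
ee_pos: [0.6085, -0.019, 0.0608]
orientation: [[0.998, 0.064, 0.0], [0.064, -0.998, 0.0], [0.0, -0.0, -1.0]]
ft_force: [2.8, -0.3, -2.1]
finger_gap: 0.0468
```

Run:
```python
from h import *
a=avg(4)
```

```text
t 32.33 avg pose [ 0.6085 -0.019   0.061   3.6667] F [ 3.11  0.2  -2.02] gap 0.0467 q6 -10.5
```

Emit:
{"method": "arm_command", "body": {
  "increments": [
    {"dp": [0,0,1],"twist": 0,"hand": 1},
    {"dp": [0,0,0],"twist": 0,"hand": 0.3},
    {"dp": [0,0,0],"twist": 0,"hand": 0},
    {"dp": [0,0,0],"twist": 0,"hand": 0},
    {"dp": [0,0,0],"twist": 0,"hand": 0}
  ]
}}

```text
time: 32.95
ee_pos: [0.6082, -0.019, 0.0601]
orientation: [[0.998, 0.064, -0.0], [0.064, -0.998, 0.0], [-0.0, -0.0, -1.0]]
ft_force: [0.1, 0.1, 1.1]
finger_gap: 0.0853
```

Emit:
{"method": "arm_command", "body": {
  "increments": [
    {"dp": [0,0,-15],"twist": 0,"hand": 0},
    {"dp": [0,0,-35],"twist": 0,"hand": 0},
    {"dp": [0,0,-30],"twist": 0,"hand": 0},
    {"dp": [0,0,-10],"twist": 0,"hand": 0},
    {"dp": [0,0,0],"twist": 0,"hand": 0}
  ]
}}

```text
time: 33.58
ee_pos: [0.6087, -0.0191, 0.1511]
orientation: [[0.998, 0.064, 0.002], [0.064, -0.998, -0.0], [0.002, 0.0, -1.0]]
ft_force: [0.4, 0.2, -0.4]
finger_gap: 0.0855
```

Run:
```python
from h import *
from cell import optics
a=avg(10)
c=optics.camera("side")
cv2.imwrite("pics/s10.png",c["pixels"])
W=world(c);z=W[...,2]
def fit(P):
    A=np.c_[2*P,np.ones(len(P))];s=np.linalg.lstsq(A,(P**2).sum(1),rcond=None)[0];return s[:2]
for x,y in[(.445,.092)]:
    m=(abs(W[...,0]-x)<.035)&(abs(W[...,1]-y)<.035)&(z>.0575)&(z<.0625);print("sl",fit(W[m][:,:2]))
for x,y in[(.613,-.087),(.6085,-.019)]:
    m=(abs(W[...,0]-x)<.03)&(abs(W[...,1]-y)<.03)&(z>.086)&(z<.094);print("seated",m.sum(),fit(W[m][:,:2]),np.percentile(W[m][:,2],90))
plan(.4449,.0919,.13,3.65,0,cur=a,maxd=45)
```

```text
t 34.08 avg pose [ 0.6077 -0.019   0.1489  3.6665] F [-0.08  0.06 -0.14] gap 0.0855 q6 -10.5
sl [0.44515683 0.09163571]
seated 96 [ 0.61132049 -0.08787383] 0.09197149390157153
seated 136 [ 0.60714307 -0.01960536] 0.0919396073402075
[{"dp": [-31, -24, 4], "twist": 0.0, "hand": 0}, {"dp": [-31, -24, 4], "twist": 0.0, "hand": 0}, {"dp": [-31, -25, 3], "twist": 0.0, "hand": 0}, {"dp": [-31, -24, 4], "twist": 0.0, "hand": 0}, {"dp": [-31.3, -24.0, 3.9], "twist": 0.0, "hand": 0}]
end [0.445  0.0919 0.13  ] 3.67
```

View pics/s10.png

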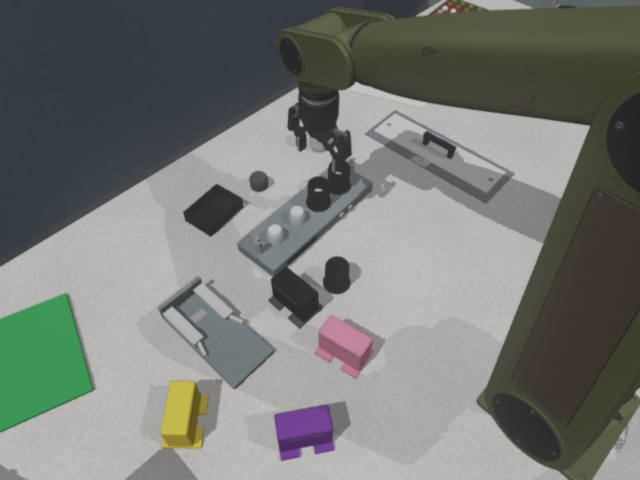

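Both on. Sleeve C.

Emit:
{"method": "arm_command", "body": {
  "increments": [
    {"dp": [-31,-24,4],"twist": 0,"hand": 0},
    {"dp": [-31,-24,4],"twist": 0,"hand": 0},
    {"dp": [-31,-25,3],"twist": 0,"hand": 0},
    {"dp": [-31,-24,4],"twist": 0,"hand": 0},
    {"dp": [-31,-24,4],"twist": 0,"hand": 0}
  ]
}}

```text
time: 34.75
ee_pos: [0.4449, 0.0924, 0.1312]
orientation: [[0.998, 0.064, 0.0], [0.064, -0.998, 0.0], [0.0, -0.0, -1.0]]
ft_force: [0.1, 0.4, 0.3]
finger_gap: 0.0853
```

Emit:
{"method": "arm_command", "body": {
  "increments": [
    {"dp": [0,0,25],"twist": 0,"hand": 0},
    {"dp": [0,0,30],"twist": 0,"hand": 0},
    {"dp": [0,0,25],"twist": 0,"hand": 0},
    {"dp": [0,0,0],"twist": 0,"hand": 0}
  ]
}}

```text
time: 35.25
ee_pos: [0.444, 0.0917, 0.0492]
orientation: [[0.998, 0.064, -0.005], [0.064, -0.998, -0.0], [-0.005, 0.0, -1.0]]
ft_force: [0.7, -0.7, 0.1]
finger_gap: 0.0855
```

Run:
```python
from h import *
avg(8);a=avg(8)
plan(.4449,.0919,.0297,3.65,0,cur=a,maxd=35,n=2)
```

```text
t 35.65 avg pose [0.4466 0.0919 0.0521 3.6663] F [0.16 0.18 0.05] gap 0.0855 q6 1.2
t 36.05 avg pose [0.446  0.0918 0.0514 3.6654] F [0.02 0.12 0.47] gap 0.0854 q6 1.2
[{"dp": [-1, 0, 11], "twist": 0.0, "hand": 0}, {"dp": [-0.1, -0.1, 10.7], "twist": 0.0, "hand": 0}]
end [0.4449 0.0919 0.0297] 3.67
```

Emit:
{"method": "arm_command", "body": {
  "increments": [
    {"dp": [-1,0,12],"twist": 0,"hand": 0},
    {"dp": [0,0,10],"twist": 0,"hand": 0},
    {"dp": [0,0,0],"twist": 0,"hand": 1},
    {"dp": [0,0,0],"twist": 0,"hand": 1},
    {"dp": [0,0,0],"twist": 0,"hand": 1}
  ]
}}

```text
time: 36.67
ee_pos: [0.4455, 0.0918, 0.0297]
orientation: [[0.998, 0.064, 0.001], [0.064, -0.998, 0.0], [0.001, -0.0, -1.0]]
ft_force: [0.0, 0.2, -0.3]
finger_gap: 0.0471
```

Emit:
{"method": "arm_command", "body": {
  "increments": [
    {"dp": [0,0,0],"twist": 0,"hand": 1},
    {"dp": [0,0,0],"twist": 0,"hand": 1},
    {"dp": [0,0,0],"twist": 0,"hand": 1}
  ]
}}

```text
time: 37.05
ee_pos: [0.4453, 0.0918, 0.0295]
orientation: [[0.998, 0.064, 0.001], [0.064, -0.998, 0.0], [0.001, -0.0, -1.0]]
ft_force: [-0.4, -0.5, 1.6]
finger_gap: 0.0473
```

Run:
```python
from h import *
a=avg(6)
```

```text
t 37.35 avg pose [0.4453 0.0918 0.0295 3.6659] F [0.31 0.23 2.81] gap 0.0474 q6 1.2
```

Emit:
{"method": "arm_command", "body": {
  "increments": [
    {"dp": [0,0,-10],"twist": 0,"hand": 1},
    {"dp": [0,0,-30],"twist": 0,"hand": 1},
    {"dp": [0,0,-40],"twist": 0,"hand": 1},
    {"dp": [0,0,-30],"twist": 0,"hand": 1},
    {"dp": [0,0,0],"twist": 0,"hand": 1}
  ]
}}

```text
time: 37.98
ee_pos: [0.4464, 0.0919, 0.1419]
orientation: [[0.998, 0.064, 0.005], [0.064, -0.998, 0.0], [0.005, -0.0, -1.0]]
ft_force: [-0.2, 0.1, -0.4]
finger_gap: 0.0473
```

Run:
```python
from h import *
a=avg(10)
plan(.605,.0490,a[2],3.65,1,cur=a,maxd=42)
plan(.6007,.1169,a[2],3.65,1,cur=a,maxd=42)
```

```text
t 38.48 avg pose [0.4441 0.0917 0.1379 3.6669] F [-0.08  0.05 -1.1 ] gap 0.0473 q6 1.2
[{"dp": [39, 13, 0], "twist": 0.0, "hand": 1}, {"dp": [40, 13, 0], "twist": 0.0, "hand": 1}, {"dp": [39, 14, 0], "twist": 0.0, "hand": 1}, {"dp": [39.9, 12.9, -0.0], "twist": 0.0, "hand": 1}]
end [0.605  0.049  0.1379] 3.67
[{"dp": [39, -4, 0], "twist": 0.0, "hand": 1}, {"dp": [40, -4, 0], "twist": 0.0, "hand": 1}, {"dp": [39, -3, 0], "twist": 0.0, "hand": 1}, {"dp": [39.9, -4.1, -0.0], "twist": 0.0, "hand": 1}]
end [0.6007 0.1169 0.1379] 3.67
```

Emit:
{"method": "arm_command", "body": {
  "increments": [
    {"dp": [39,13,0],"twist": 0,"hand": 1},
    {"dp": [40,13,0],"twist": 0,"hand": 1},
    {"dp": [39,14,0],"twist": 0,"hand": 1},
    {"dp": [40,13,0],"twist": 0,"hand": 1},
    {"dp": [0,0,0],"twist": 0,"hand": 1}
  ]
}}

```text
time: 39.1
ee_pos: [0.6079, 0.0481, 0.1386]
orientation: [[0.998, 0.063, -0.0], [0.063, -0.998, -0.0], [-0.0, 0.0, -1.0]]
ft_force: [-0.3, 0.4, -0.3]
finger_gap: 0.0478
```

Emit:
{"method": "arm_command", "body": {
  "increments": [
    {"dp": [0,0,10],"twist": 0,"hand": 1},
    {"dp": [0,0,20],"twist": 0,"hand": 1},
    {"dp": [0,0,10],"twist": 0,"hand": 1},
    {"dp": [0,0,0],"twist": 0,"hand": 1}
  ]
}}

```text
time: 39.6
ee_pos: [0.6043, 0.0492, 0.0972]
orientation: [[0.998, 0.064, -0.003], [0.064, -0.998, 0.0], [-0.003, -0.0, -1.0]]
ft_force: [-0.3, -1.0, 0.2]
finger_gap: 0.0473
```

Run:
```python
from h import *
from cell import optics
avg(8);a=avg(10)
c=optics.camera("side")
cv2.imwrite("pics/s11.png",cv2.resize(c["pixels"][130:280,220:400],None,fx=4,fy=4))
plan(.605,.0490,a[2]-.02,3.65,1,cur=a,n=4)
```

```text
t 40.0 avg pose [0.6062 0.049  0.0996 3.6731] F [-0.06 -0.16 -0.88] gap 0.0474 q6 -4.1
t 40.5 avg pose [0.606  0.049  0.0992 3.665 ] F [-0.   -0.31 -0.91] gap 0.0474 q6 -4.1
[{"dp": [0, 0, 5], "twist": 0.0, "hand": 1}, {"dp": [-1, 0, 5], "twist": 0.0, "hand": 1}, {"dp": [0, 0, 5], "twist": 0.0, "hand": 1}, {"dp": [-0.0, -0.1, 5.0], "twist": 0.0, "hand": 1}]
end [0.605  0.049  0.0792] 3.67
```

View pics/s11.png

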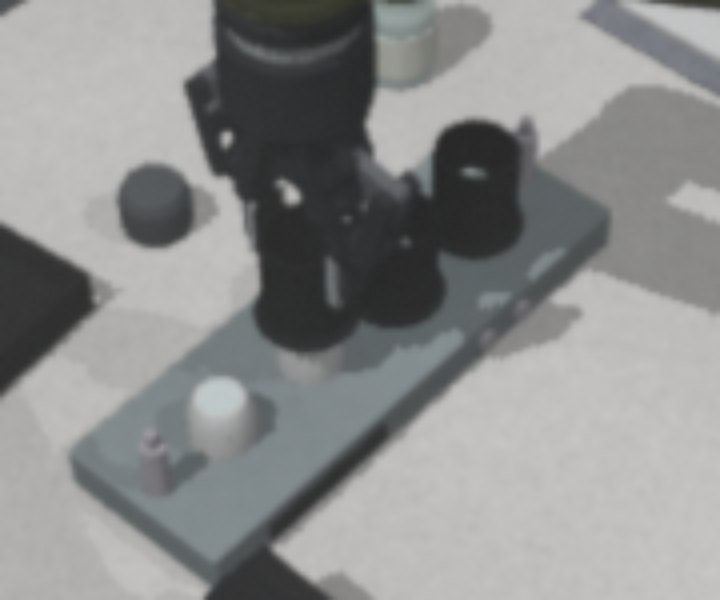

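Emit:
{"method": "arm_command", "body": {
  "increments": [
    {"dp": [-0.5,0,5],"twist": 0,"hand": 1},
    {"dp": [0,0,5],"twist": 0,"hand": 1},
    {"dp": [0,0,5],"twist": 0,"hand": 1},
    {"dp": [0,0,5],"twist": 0,"hand": 1},
    {"dp": [0,0,0],"twist": 0,"hand": 1}
  ]
}}

```text
time: 41.18
ee_pos: [0.605, 0.0489, 0.0783]
orientation: [[0.998, 0.064, -0.001], [0.064, -0.998, 0.0], [-0.001, -0.0, -1.0]]
ft_force: [-0.3, 0.3, -0.8]
finger_gap: 0.0473
```

Run:
```python
from h import *
a=avg(4)
```

```text
t 41.38 avg pose [0.6055 0.0489 0.0791 3.6689] F [ 0.3  -0.08 -1.2 ] gap 0.0474 q6 -4.1
```

Emit:
{"method": "arm_command", "body": {
  "increments": [
    {"dp": [0,0,5],"twist": 0,"hand": 1},
    {"dp": [0,0,5],"twist": 0,"hand": 1},
    {"dp": [0,0,5],"twist": 0,"hand": 1},
    {"dp": [0,0,3],"twist": 0,"hand": 1},
    {"dp": [0,0,0],"twist": 0,"hand": 1}
  ]
}}

```text
time: 42.0
ee_pos: [0.6052, 0.049, 0.0606]
orientation: [[0.998, 0.064, -0.001], [0.064, -0.998, 0.0], [-0.001, -0.0, -1.0]]
ft_force: [-0.3, 0.4, -0.7]
finger_gap: 0.0475
```

Run:
```python
from h import *
a=avg(4)
```

```text
t 42.2 avg pose [0.6056 0.0489 0.0612 3.6666] F [ 0.09  0.07 -1.06] gap 0.0473 q6 -4.1
```

Emit:
{"method": "arm_command", "body": {
  "increments": [
    {"dp": [0,0,1],"twist": 0,"hand": 1},
    {"dp": [0,0,0],"twist": 0,"hand": 0.3},
    {"dp": [0,0,0],"twist": 0,"hand": 0},
    {"dp": [0,0,0],"twist": 0,"hand": 0},
    {"dp": [0,0,0],"twist": 0,"hand": 0}
  ]
}}

```text
time: 42.82
ee_pos: [0.6055, 0.0489, 0.0602]
orientation: [[0.998, 0.064, 0.0], [0.064, -0.998, -0.0], [0.0, 0.0, -1.0]]
ft_force: [0.1, 0.7, -0.3]
finger_gap: 0.0849
```

Emit:
{"method": "arm_command", "body": {
  "increments": [
    {"dp": [0,0,-15],"twist": 0,"hand": 0},
    {"dp": [0,0,-35],"twist": 0,"hand": 0},
    {"dp": [0,0,-40],"twist": 0,"hand": 0},
    {"dp": [0,0,-40],"twist": 0,"hand": 0},
    {"dp": [0,0,-20],"twist": 0,"hand": 0}
  ]
}}

```text
time: 43.45
ee_pos: [0.6068, 0.0489, 0.2143]
orientation: [[0.998, 0.064, 0.005], [0.064, -0.998, -0.0], [0.005, 0.0, -1.0]]
ft_force: [0.4, -0.1, 0.1]
finger_gap: 0.0854
```

Emit:
{"method": "arm_command", "body": {
  "increments": [
    {"dp": [-10,45,0],"twist": 0,"hand": 0},
    {"dp": [-10,50,0],"twist": 0,"hand": 0},
    {"dp": [-10,50,0],"twist": 0,"hand": 0},
    {"dp": [-10,50,0],"twist": 0,"hand": 0},
    {"dp": [-10,50,0],"twist": 0,"hand": 0}
  ]
}}

```text
time: 44.08
ee_pos: [0.5705, -0.2002, 0.2097]
orientation: [[0.998, 0.064, -0.001], [0.064, -0.998, 0.0], [-0.001, -0.0, -1.0]]
ft_force: [0.0, -0.1, 0.3]
finger_gap: 0.0855
```

Run:
```python
from h import *
from cell import optics
a=avg(3)
for n in("side","top"):
    c=optics.camera(n);cv2.imwrite(f"pics/{n}12.png",c["pixels"]);np.savez(f"/tmp/{n}12.npz",**c)
def fit(P):
    A=np.c_[2*P,np.ones(len(P))];s=np.linalg.lstsq(A,(P**2).sum(1),rcond=None)[0];return s[:2]
for n in("side","top"):
  c=load(n+"12");W=world(c);z=W[...,2]
  for x,y in[(.613,-.087),(.6085,-.019),(.604,.049)]:
    m=(abs(W[...,0]-x)<.03)&(abs(W[...,1]-y)<.03)&(z>.086)&(z<.096);print(n,"seated",m.sum(),fit(W[m][:,:2]) if m.sum()>5 else 0,np.percentile(W[m][:,2],[50,90]) if m.sum() else 0)
  m=(abs(W[...,0]-.467)<.07)&(abs(W[...,1]-.187)<.06)&(z>.066)&(z<.075)
  q=cv2.minAreaRect((W[m][:,:2]*1000).astype(np.float32));print("batt",m.sum(),q,W[m].mean(0))
```

```text
t 44.23 avg pose [ 0.57   -0.203   0.2097  3.419 ] F [-0.05 -0.59 -0.06] gap 0.0853 q6 -27.9
side seated 134 [ 0.61115303 -0.08784738] [0.08990887 0.09239651]
side seated 131 [ 0.60734775 -0.01984159] [0.08958166 0.09178357]
side seated 142 [0.60404524 0.0487852 ] [0.08956017 0.0918237 ]
batt 922 ((467.2742004394531, 186.8173065185547), (90.2217025756836, 44.79015350341797), 0.299775630235672) [0.46552168 0.18771799 0.07033563]
top seated 148 [ 0.61102052 -0.08698175] [0.08990691 0.09252706]
top seated 154 [ 0.6069688  -0.01877072] [0.08969362 0.09218358]
top seated 150 [0.60351576 0.04967227] [0.08968388 0.09252224]
batt 930 ((466.8219299316406, 187.23399353027344), (90.06499481201172, 44.08846664428711), 0.5805226564407349) [0.46569778 0.18701373 0.0701912 ]
```

View pics/top12.png

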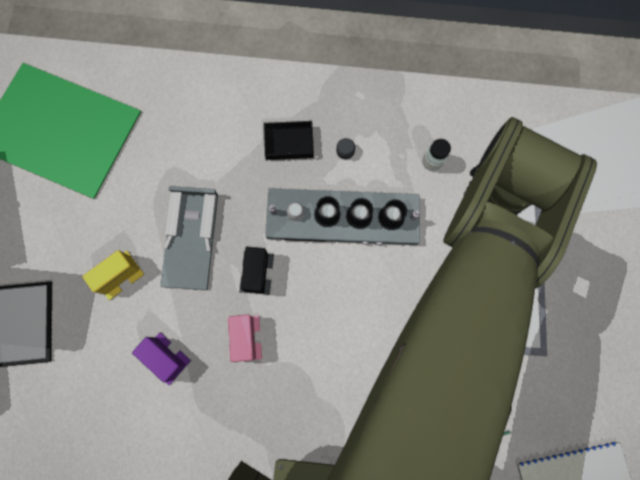

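View pics/side12.png

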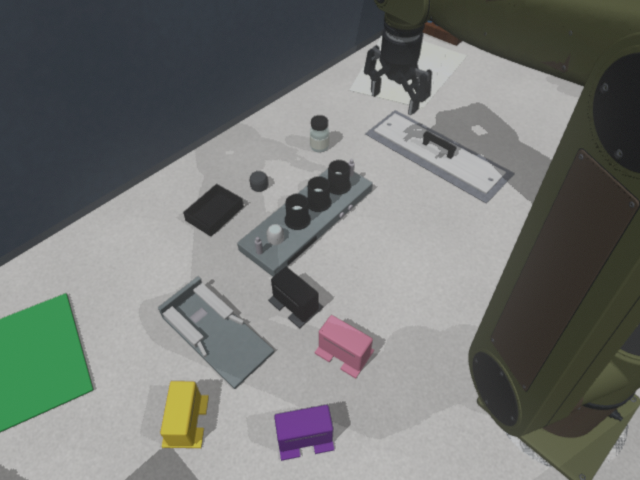

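Run:
```python
from h import *
a=avg(6)
plan(.467,.187,.15,91,0,cur=a,maxd=45,maxt=.17)
```

```text
t 44.62 avg pose [ 0.5714 -0.1976  0.21    3.75  ] F [ 0.04 -0.02 -0.14] gap 0.0854 q6 -27.9
[{"dp": [-9, -43, 7], "twist": -0.169, "hand": 0}, {"dp": [-1, -45, 6], "twist": -0.169, "hand": 0}, {"dp": [6, -43, 7], "twist": -0.169, "hand": 0}, {"dp": [13, -43, 7], "twist": -0.169, "hand": 0}, {"dp": [21, -39, 6], "twist": -0.169, "hand": 0}]
[{"dp": [26, -35, 7], "twist": -0.169, "hand": 0}, {"dp": [33, -31, 7], "twist": -0.169, "hand": 0}, {"dp": [36, -24, 6], "twist": -0.169, "hand": 0}, {"dp": [40.9, -18.2, 7.0], "twist": -0.169, "hand": 0}]
end [0.467 0.187 0.15 ] 90.9
```

Emit:
{"method": "arm_command", "body": {
  "increments": [
    {"dp": [-9,-43,7],"twist": -0.169,"hand": 0},
    {"dp": [-1,-45,6],"twist": -0.169,"hand": 0},
    {"dp": [6,-43,7],"twist": -0.169,"hand": 0},
    {"dp": [13,-43,7],"twist": -0.169,"hand": 0},
    {"dp": [21,-39,6],"twist": -0.169,"hand": 0}
  ]
}}

```text
time: 45.25
ee_pos: [0.5131, 0.017, 0.177]
orientation: [[0.61, 0.793, 0.0], [0.793, -0.61, 0.0], [0.0, 0.0, -1.0]]
ft_force: [0.1, 0.4, 0.3]
finger_gap: 0.0856
```

Emit:
{"method": "arm_command", "body": {
  "increments": [
    {"dp": [26,-35,7],"twist": -0.169,"hand": 0},
    {"dp": [33,-31,7],"twist": -0.169,"hand": 0},
    {"dp": [36,-24,6],"twist": -0.169,"hand": 0},
    {"dp": [41,-18,7],"twist": -0.169,"hand": 0},
    {"dp": [0,0,0],"twist": 0,"hand": 0}
  ]
}}

```text
time: 45.88
ee_pos: [0.4662, 0.1885, 0.1496]
orientation: [[-0.02, 1.0, -0.001], [1.0, 0.02, 0.0], [0.0, -0.001, -1.0]]
ft_force: [0.4, -1.0, -0.2]
finger_gap: 0.0854
```

Run:
```python
from h import *
from cell import optics
a=avg(10)
c=optics.camera("side");cv2.imwrite("pics/s13.png",c["pixels"])
W=world(c);z=W[...,2]
m=(abs(W[...,0]-.467)<.07)&(abs(W[...,1]-.187)<.06)&(z>.066)&(z<.075)
q=cv2.minAreaRect((W[m][:,:2]*1000).astype(np.float32));print("batt",m.sum(),q,W[m].mean(0))
plan(.467,.187,.060,91,0,cur=a,maxd=30)
```

```text
t 46.38 avg pose [ 0.4678  0.1857  0.1503 90.7694] F [ 0.03 -0.18  0.18] gap 0.0855 q6 -75.2
batt 916 ((467.3726806640625, 187.1212158203125), (91.32540130615234, 44.137935638427734), 0.630447506904602) [0.46532552 0.18767455 0.07035543]
[{"dp": [0, 0, 23], "twist": -0.001, "hand": 0}, {"dp": [1, 0, 22], "twist": -0.001, "hand": 0}, {"dp": [0, -1, 23], "twist": -0.001, "hand": 0}, {"dp": [0.3, 0.2, 22.3], "twist": -0.001, "hand": 0}]
end [0.467 0.187 0.06 ] 91.0
```

View pics/s13.png

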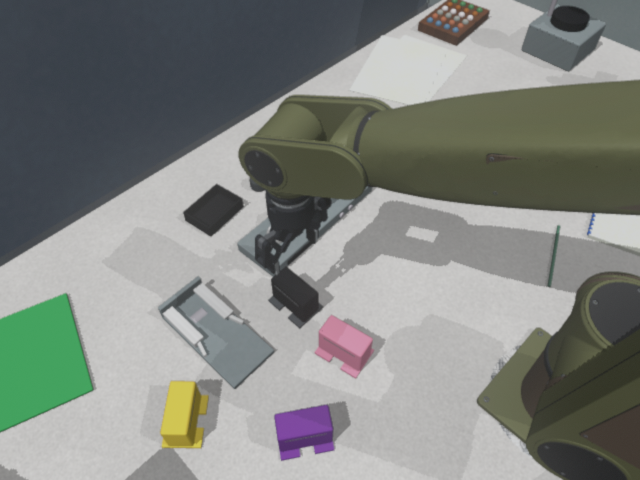

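Battery unmoved; descend to z≈0.035.

Emit:
{"method": "arm_command", "body": {
  "increments": [
    {"dp": [0,0,30],"twist": 0,"hand": 0},
    {"dp": [1,-1,30],"twist": 0,"hand": 0},
    {"dp": [0,0,30],"twist": 0,"hand": 0},
    {"dp": [0,0,15],"twist": 0,"hand": 0},
    {"dp": [0,0,8],"twist": 0,"hand": 0}
  ]
}}

```text
time: 47.05
ee_pos: [0.4666, 0.1869, 0.0366]
orientation: [[-0.014, 1.0, -0.001], [1.0, 0.014, -0.0], [-0.0, -0.001, -1.0]]
ft_force: [0.2, -0.5, 0.5]
finger_gap: 0.0854
```

Run:
```python
from h import *
a=avg(12)
```

```text
t 47.65 avg pose [4.67100e-01 1.87100e-01 3.77000e-02 9.08124e+01] F [0.08 0.23 0.14] gap 0.0854 q6 -75.1
```

Emit:
{"method": "arm_command", "body": {
  "increments": [
    {"dp": [0,0,3],"twist": 0,"hand": 0.5},
    {"dp": [0,0,0],"twist": 0,"hand": 1},
    {"dp": [0,0,0],"twist": 0,"hand": 1},
    {"dp": [0,0,0],"twist": 0,"hand": 1},
    {"dp": [0,0,0],"twist": 0,"hand": 1}
  ]
}}

```text
time: 48.28
ee_pos: [0.4666, 0.187, 0.0341]
orientation: [[-0.014, 1.0, 0.0], [1.0, 0.014, 0.0], [0.0, 0.0, -1.0]]
ft_force: [1.1, 0.7, -0.9]
finger_gap: 0.0437
```

Emit:
{"method": "arm_command", "body": {
  "increments": [
    {"dp": [0,0,0],"twist": 0,"hand": 1},
    {"dp": [0,0,0],"twist": 0,"hand": 1}
  ]
}}

```text
time: 48.52
ee_pos: [0.4666, 0.187, 0.034]
orientation: [[-0.014, 1.0, -0.0], [1.0, 0.014, 0.0], [0.0, -0.0, -1.0]]
ft_force: [1.1, 0.2, -1.2]
finger_gap: 0.0432
```

Run:
```python
from h import *
a=avg(8)
```

```text
t 48.92 avg pose [4.66600e-01 1.87000e-01 3.40000e-02 9.08122e+01] F [ 1.    0.61 -2.  ] gap 0.0434 q6 -75.1
```

Emit:
{"method": "arm_command", "body": {
  "increments": [
    {"dp": [0,0,-10],"twist": 0,"hand": 1},
    {"dp": [0,0,-20],"twist": 0,"hand": 1},
    {"dp": [0,0,-30],"twist": 0,"hand": 1},
    {"dp": [0,0,-15],"twist": 0,"hand": 1},
    {"dp": [0,0,0],"twist": 0,"hand": 1}
  ]
}}

```text
time: 49.55
ee_pos: [0.4674, 0.1872, 0.1104]
orientation: [[-0.014, 1.0, 0.003], [1.0, 0.014, 0.001], [0.001, 0.003, -1.0]]
ft_force: [-0.6, 0.1, -4.0]
finger_gap: 0.0434
```

Run:
```python
from h import *
a=avg(12)
t=np.radians(1.74);X=np.array([np.cos(t),np.sin(t)])
o=np.array([.5268,.3401]); e=o-.062*X
print(e)
plan(e[0],e[1],a[2],91.74,1,cur=a,maxd=35)
```

```text
t 50.15 avg pose [ 0.4661  0.1868  0.1082 90.8135] F [ 0.01 -0.22 -4.1 ] gap 0.0433 q6 -75.1
[0.46482859 0.33821743]
[{"dp": [30, 0, 0], "twist": -0.003, "hand": 1}, {"dp": [31, 0, 0], "twist": -0.003, "hand": 1}, {"dp": [30, 1, 0], "twist": -0.003, "hand": 1}, {"dp": [30, 0, 0], "twist": -0.003, "hand": 1}, {"dp": [30.4, 0.8, -0.0], "twist": -0.003, "hand": 1}]
end [0.4648 0.3383 0.1082] 91.67
```

Emit:
{"method": "arm_command", "body": {
  "increments": [
    {"dp": [30,0,0],"twist": -0.003,"hand": 1},
    {"dp": [31,0,0],"twist": -0.003,"hand": 1},
    {"dp": [30,1,0],"twist": -0.003,"hand": 1},
    {"dp": [30,0,0],"twist": -0.003,"hand": 1},
    {"dp": [30,1,0],"twist": -0.004,"hand": 1}
  ]
}}

```text
time: 50.78
ee_pos: [0.4655, 0.339, 0.1091]
orientation: [[-0.03, 1.0, 0.0], [1.0, 0.03, -0.0], [-0.0, 0.0, -1.0]]
ft_force: [0.2, 0.4, -4.5]
finger_gap: 0.043
```

Emit:
{"method": "arm_command", "body": {
  "increments": [
    {"dp": [0,0,15],"twist": 0,"hand": 1},
    {"dp": [0,0,20],"twist": 0,"hand": 1},
    {"dp": [0,0,10],"twist": 0,"hand": 1},
    {"dp": [0,0,0],"twist": 0,"hand": 1}
  ]
}}

```text
time: 51.28
ee_pos: [0.4645, 0.3367, 0.0621]
orientation: [[-0.029, 1.0, -0.003], [1.0, 0.029, -0.002], [-0.002, -0.003, -1.0]]
ft_force: [0.1, 0.5, -4.4]
finger_gap: 0.0432
```

Run:
```python
from h import *
from cell import optics
avg(8);a=avg(12)
for n in("side","top"):
    c=optics.camera(n);np.savez(f"/tmp/{n}14.npz",**c)
    cv2.imwrite(f"pics/{n}14.png",cv2.resize(c["pixels"][230:400,130:310] if n=="side" else c["pixels"][170:310,140:260],None,fx=4,fy=3.5 if n=="side" else 4))
W=world(load("side14"));z=W[...,2]
plan(.4648,.3382,.047,91.74,1,cur=a,n=2)
```

```text
t 51.67 avg pose [4.66000e-01 3.38000e-01 6.46000e-02 9.17073e+01] F [ 0.11  0.13 -3.99] gap 0.0433 q6 -61.1
t 52.27 avg pose [4.65600e-01 3.38100e-01 6.42000e-02 9.17328e+01] F [ 0.01  0.25 -4.03] gap 0.0433 q6 -61.1
[{"dp": [0, 0, 9], "twist": -0.0, "hand": 1}, {"dp": [0.2, -0.8, 8.2], "twist": -0.0, "hand": 1}]
end [0.4648 0.3382 0.047 ] 91.73
```

View pics/side14.png

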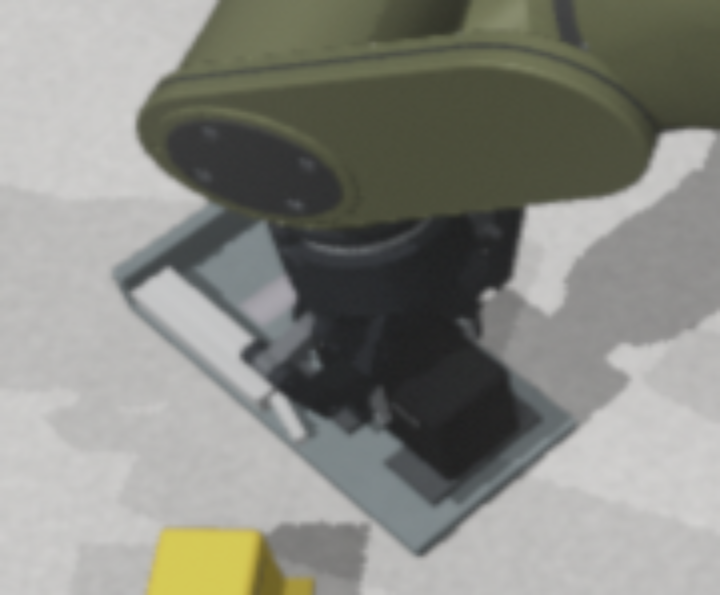

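View pics/top14.png

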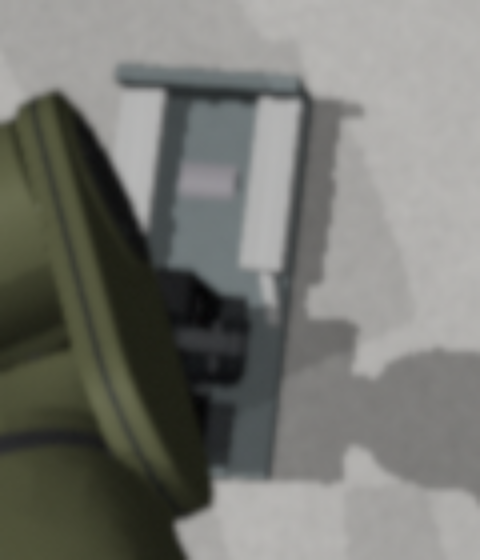

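Emit:
{"method": "arm_command", "body": {
  "increments": [
    {"dp": [0,-0.5,7],"twist": 0,"hand": 1},
    {"dp": [0,0,5],"twist": 0,"hand": 1},
    {"dp": [0,0,3],"twist": 0,"hand": 1},
    {"dp": [0,0,2],"twist": 0,"hand": 1},
    {"dp": [0,0,0],"twist": 0,"hand": 1}
  ]
}}

```text
time: 53.0
ee_pos: [0.465, 0.338, 0.047]
orientation: [[-0.03, 1.0, -0.0], [1.0, 0.03, -0.0], [-0.0, -0.0, -1.0]]
ft_force: [-0.0, 0.8, -3.4]
finger_gap: 0.0434
```

Run:
```python
from h import *
a=avg(6)
```

```text
t 53.3 avg pose [4.65200e-01 3.38100e-01 4.73000e-02 9.17312e+01] F [ 0.03 -0.19 -4.02] gap 0.0434 q6 -61.1
```

Emit:
{"method": "arm_command", "body": {
  "increments": [
    {"dp": [0,0,1],"twist": 0,"hand": 1},
    {"dp": [0,8,0],"twist": 0,"hand": 1},
    {"dp": [0,8,0],"twist": 0,"hand": 1},
    {"dp": [0,8,0],"twist": 0,"hand": 1},
    {"dp": [0,6,0],"twist": 0,"hand": 1}
  ]
}}

```text
time: 53.92
ee_pos: [0.4958, 0.3389, 0.0461]
orientation: [[-0.03, 1.0, -0.0], [1.0, 0.03, -0.0], [-0.0, -0.0, -1.0]]
ft_force: [-0.9, 0.1, -2.2]
finger_gap: 0.0433
```

Run:
```python
from h import *
a=avg(6)
```

```text
t 54.23 avg pose [4.95500e-01 3.38900e-01 4.61000e-02 9.17153e+01] F [-0.1   0.06 -3.54] gap 0.0433 q6 -62.5
```

Emit:
{"method": "arm_command", "body": {
  "increments": [
    {"dp": [0,8,0],"twist": 0,"hand": 1},
    {"dp": [0,8,0],"twist": 0,"hand": 1},
    {"dp": [0,8,0],"twist": 0,"hand": 1},
    {"dp": [0,6,0],"twist": 0,"hand": 1},
    {"dp": [0,0,0],"twist": 0,"hand": 1}
  ]
}}

```text
time: 54.85
ee_pos: [0.5258, 0.3399, 0.0467]
orientation: [[-0.03, 1.0, 0.001], [1.0, 0.03, 0.0], [0.0, 0.001, -1.0]]
ft_force: [-1.6, -0.9, -0.8]
finger_gap: 0.0436
```

Run:
```python
from h import *
a=avg(5)
```

```text
t 55.1 avg pose [5.25700e-01 3.39900e-01 4.67000e-02 9.17352e+01] F [-0.37 -1.2  -0.41] gap 0.0434 q6 -63.7
```

Emit:
{"method": "arm_command", "body": {
  "increments": [
    {"dp": [0,7,0],"twist": 0,"hand": 1},
    {"dp": [0,7,0],"twist": 0,"hand": 1},
    {"dp": [0,7,0],"twist": 0,"hand": 1},
    {"dp": [0,5,0],"twist": 0,"hand": 1},
    {"dp": [0,0,0],"twist": 0,"hand": 1}
  ]
}}

```text
time: 55.72
ee_pos: [0.5522, 0.3407, 0.0465]
orientation: [[-0.03, 1.0, 0.002], [1.0, 0.03, 0.001], [0.0, 0.002, -1.0]]
ft_force: [-0.6, -0.0, 1.6]
finger_gap: 0.0431
```

Run:
```python
from h import *
a=avg(5)
```

```text
t 55.98 avg pose [5.52100e-01 3.40700e-01 4.66000e-02 9.17328e+01] F [ 1.16 -0.67  1.36] gap 0.0434 q6 -64.8
```

Going well (dock x ≈ 25). Continue.

Emit:
{"method": "arm_command", "body": {
  "increments": [
    {"dp": [0,6,0],"twist": 0,"hand": 1},
    {"dp": [0,6,0],"twist": 0,"hand": 1},
    {"dp": [0,6,0],"twist": 0,"hand": 1},
    {"dp": [0,3,0],"twist": 0,"hand": 1},
    {"dp": [0,0,0],"twist": 0,"hand": 1}
  ]
}}

```text
time: 56.6
ee_pos: [0.573, 0.3412, 0.0462]
orientation: [[-0.03, 1.0, 0.002], [1.0, 0.03, 0.0], [0.0, 0.002, -1.0]]
ft_force: [1.2, -0.1, 2.1]
finger_gap: 0.0436
```

Run:
```python
from h import *
a=avg(5)
```

```text
t 56.85 avg pose [5.729e-01 3.412e-01 4.620e-02 9.173e+01] F [ 2.28 -0.18  0.18] gap 0.0433 q6 -65.5
```

Emit:
{"method": "arm_command", "body": {
  "increments": [
    {"dp": [0,1,0],"twist": 0,"hand": 1},
    {"dp": [0,1,0],"twist": 0,"hand": 1},
    {"dp": [0,1,0],"twist": 0,"hand": 1},
    {"dp": [0,0,0],"twist": 0,"hand": 1}
  ]
}}

```text
time: 57.35
ee_pos: [0.5743, 0.3413, 0.0461]
orientation: [[-0.03, 1.0, -0.002], [1.0, 0.03, -0.0], [-0.0, -0.002, -1.0]]
ft_force: [-4.4, 0.2, 4.1]
finger_gap: 0.0434
```

Run:
```python
from h import *
a=avg(4)
```

```text
t 57.55 avg pose [5.74500e-01 3.41400e-01 4.61000e-02 9.17357e+01] F [-3.08 -0.02  4.3 ] gap 0.0434 q6 -65.6
```

Emit:
{"method": "arm_command", "body": {
  "increments": [
    {"dp": [0,1,0],"twist": 0,"hand": 1},
    {"dp": [0,0,0],"twist": 0,"hand": 1}
  ]
}}

```text
time: 57.8
ee_pos: [0.576, 0.3414, 0.0461]
orientation: [[-0.03, 1.0, -0.0], [1.0, 0.03, 0.0], [0.0, -0.0, -1.0]]
ft_force: [-3.6, 0.2, 3.3]
finger_gap: 0.0432
```

Run:
```python
from h import *
a=avg(4)
```

```text
t 58.0 avg pose [5.76000e-01 3.41400e-01 4.61000e-02 9.17314e+01] F [-3.24  0.24  3.63] gap 0.0432 q6 -65.7
```

Emit:
{"method": "arm_command", "body": {
  "increments": [
    {"dp": [0,1,0],"twist": 0,"hand": 1},
    {"dp": [0,1,0],"twist": 0,"hand": 1},
    {"dp": [0,0,0],"twist": 0,"hand": 1}
  ]
}}

```text
time: 58.38
ee_pos: [0.5766, 0.3414, 0.0461]
orientation: [[-0.03, 1.0, -0.004], [1.0, 0.03, -0.001], [-0.001, -0.004, -1.0]]
ft_force: [-9.2, -1.2, 7.8]
finger_gap: 0.0434
```

Run:
```python
from h import *
a=avg(4)
```

```text
t 58.58 avg pose [5.76600e-01 3.41400e-01 4.61000e-02 9.17501e+01] F [-9.39 -1.43  7.64] gap 0.0431 q6 -65.8
```

Emit:
{"method": "arm_command", "body": {
  "increments": [
    {"dp": [0,1,0],"twist": 0,"hand": 1},
    {"dp": [0,0,0],"twist": 0,"hand": 1}
  ]
}}

```text
time: 58.82
ee_pos: [0.5766, 0.3414, 0.0461]
orientation: [[-0.031, 1.0, -0.006], [1.0, 0.031, -0.001], [-0.001, -0.006, -1.0]]
ft_force: [-14.0, -1.3, 10.3]
finger_gap: 0.0433
```

Run:
```python
from h import *
a=avg(4)
```

```text
t 59.02 avg pose [5.76600e-01 3.41300e-01 4.62000e-02 9.17587e+01] F [-13.66  -1.4   10.  ] gap 0.0434 q6 -65.8
```

Emit:
{"method": "arm_command", "body": {
  "increments": [
    {"dp": [0,-2,-0.5],"twist": 0,"hand": 1},
    {"dp": [0,0,0],"twist": 0,"hand": 1},
    {"dp": [0,0,0],"twist": 0,"hand": 1}
  ]
}}

```text
time: 59.4
ee_pos: [0.5766, 0.3413, 0.0461]
orientation: [[-0.03, 1.0, -0.001], [1.0, 0.03, -0.0], [-0.0, -0.001, -1.0]]
ft_force: [-5.3, 0.6, 1.4]
finger_gap: 0.0433
```

Run:
```python
from h import *
a=avg(4)
```

```text
t 59.6 avg pose [5.76600e-01 3.41300e-01 4.61000e-02 9.17347e+01] F [-5.03  1.07  0.87] gap 0.0433 q6 -65.7
```

Release (opening needs ±57 mm of room above the lips, which are lower than the fingertips) and rise.

Emit:
{"method": "arm_command", "body": {
  "increments": [
    {"dp": [0,0,0],"twist": 0,"hand": 0.4},
    {"dp": [0,0,0],"twist": 0,"hand": 0.2},
    {"dp": [0,0,0],"twist": 0,"hand": 0.1},
    {"dp": [0,0,0],"twist": 0,"hand": 0.1},
    {"dp": [0,0,0],"twist": 0,"hand": 0.1}
  ]
}}

```text
time: 60.22
ee_pos: [0.5772, 0.3414, 0.0467]
orientation: [[-0.03, 1.0, 0.0], [1.0, 0.03, 0.0], [0.0, 0.0, -1.0]]
ft_force: [0.1, 0.5, 1.0]
finger_gap: 0.0768
```

Emit:
{"method": "arm_command", "body": {
  "increments": [
    {"dp": [0,0,-15],"twist": 0,"hand": 0.1},
    {"dp": [0,0,-35],"twist": 0,"hand": 0},
    {"dp": [0,0,-45],"twist": 0,"hand": 0},
    {"dp": [0,0,-45],"twist": 0,"hand": 0},
    {"dp": [0,0,-20],"twist": 0,"hand": 0}
  ]
}}

```text
time: 60.85
ee_pos: [0.5785, 0.3422, 0.2117]
orientation: [[-0.03, 1.0, 0.006], [1.0, 0.03, 0.003], [0.003, 0.006, -1.0]]
ft_force: [-0.1, 0.8, 0.0]
finger_gap: 0.0854
```

Emit:
{"method": "arm_command", "body": {
  "increments": [
    {"dp": [-45,-25,0],"twist": 0,"hand": 0},
    {"dp": [-50,-25,0],"twist": 0,"hand": 0},
    {"dp": [-50,-25,0],"twist": 0,"hand": 0},
    {"dp": [-50,-25,0],"twist": 0,"hand": 0},
    {"dp": [-50,-25,0],"twist": 0,"hand": 0}
  ]
}}

```text
time: 61.48
ee_pos: [0.4581, 0.0913, 0.2059]
orientation: [[-0.031, 1.0, -0.001], [1.0, 0.031, -0.0], [-0.0, -0.001, -1.0]]
ft_force: [1.2, -0.5, 0.2]
finger_gap: 0.0853
```

Emit:
{"method": "arm_command", "body": {
  "increments": [
    {"dp": [-50,-10,0],"twist": 0,"hand": 0},
    {"dp": [-50,-10,0],"twist": 0,"hand": 0},
    {"dp": [-50,0,0],"twist": 0,"hand": 0},
    {"dp": [-50,0,0],"twist": 0,"hand": 0},
    {"dp": [0,0,0],"twist": 0,"hand": 0}
  ]
}}

```text
time: 62.1
ee_pos: [0.4449, -0.1102, 0.2061]
orientation: [[-0.025, 1.0, -0.001], [1.0, 0.025, 0.0], [0.0, -0.001, -1.0]]
ft_force: [-0.5, 0.1, 0.2]
finger_gap: 0.0852
```

Run:
```python
from h import *
from cell import optics
a=avg(3)
for n in("side","top"):
    c=optics.camera(n);cv2.imwrite(f"pics/{n}15.png",c["pixels"]);np.savez(f"/tmp/{n}15.npz",**c)
def fit(P):
    A=np.c_[2*P,np.ones(len(P))];s=np.linalg.lstsq(A,(P**2).sum(1),rcond=None)[0];return s[:2]
t=np.radians(1.74);X=np.array([np.cos(t),np.sin(t)]);Y=np.array([-X[1],X[0]])
for n in("side","top"):
  c=load(n+"15");W=world(c);z=W[...,2]
  for x,y in[(.613,-.087),(.6085,-.019),(.604,.049)]:
    m=(abs(W[...,0]-x)<.03)&(abs(W[...,1]-y)<.03)&(z>.086)&(z<.096);print(n,"seated",m.sum(),fit(W[m][:,:2]) if m.sum()>5 else 0,np.percentile(W[m][:,2],[50,90]) if m.sum() else 0)
  m=(abs(W[...,0]-.577)<.08)&(abs(W[...,1]-.341)<.05)&(z>.077)&(z<.088)
  q=cv2.minAreaRect((W[m][:,:2]*1000).astype(np.float32));print("batt",m.sum(),q,W[m].mean(0))
  d=np.array(q[0])/1000-[.5268,.3401]; print("dock xy",d@X,d@Y)
```

```text
t 62.25 avg pose [ 0.4451 -0.1079  0.206  91.6448] F [-0.54  1.02 -0.27] gap 0.0855 q6 -112.0
side seated 130 [ 0.61173157 -0.0884097 ] [0.08925265 0.09173511]
side seated 134 [ 0.60720414 -0.01956338] [0.08956103 0.09210127]
side seated 145 [0.60429162 0.04876043] [0.08926289 0.09187051]
batt 1004 ((577.68359375, 340.0009460449219), (91.50507354736328, 44.87039566040039), 1.5994517803192139) [0.5751176  0.34114872 0.08216339]
dock xy 0.05085712392895174 -0.0016440408377821466
top seated 147 [ 0.61109482 -0.08699056] [0.08976352 0.09229699]
top seated 145 [ 0.60712694 -0.01884028] [0.08962677 0.0921249 ]
top seated 150 [0.60359541 0.04972889] [0.08980127 0.09198763]
batt 905 ((576.3496704101562, 340.88885498046875), (90.17317199707031, 44.574642181396484), 2.4702277183532715) [0.57556493 0.34043294 0.08206546]
dock xy 0.04955077617498518 -0.0007160379821236649
```

View pics/top15.png

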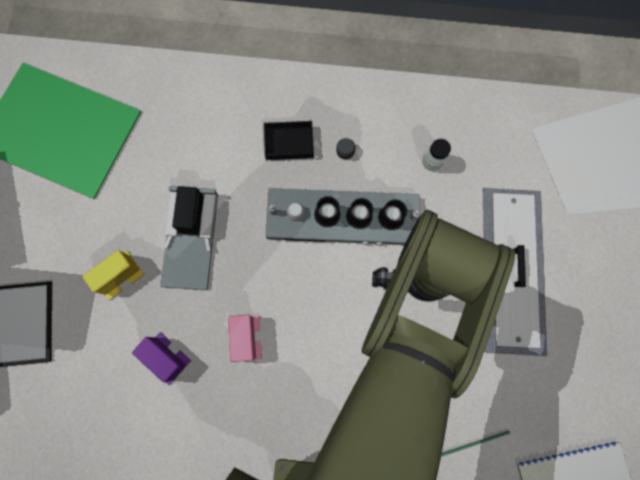

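View pics/side15.png

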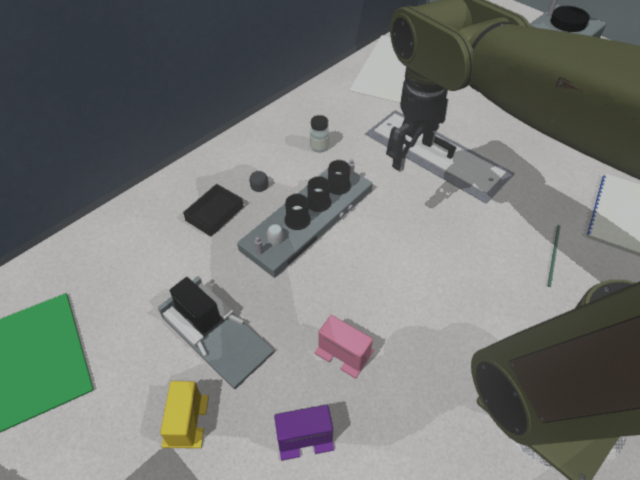

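```bash
python3 -c "
from h import *
avg(6)
from cell import r
print(r.close_job())"
```

```text
t 62.65 avg pose [ 0.4456 -0.1069  0.2066 91.8263] F [-0.34 -0.03 -0.01] gap 0.0855 q6 -112.0
the job is handed in; nothing more can be done
None
```

I laid the cover flat on the felt pad and put the three sleeves on the desk onto the spigots at viewer y = -102, -34 and +34. The fourth spigot (y = +102) is empty because no fourth sleeve was in view. Then I slid the battery home in the dock and handed the job in at about 62.7 s. It reported no verdict.

**Last checks:**
- **Cover:** in the pictures it lies inside the pad with even margins. I judged this by eye, because my numeric fit of the cover picked up other points and was no use.
- **Sleeves:** all three tops read about 90 mm above the desk, which is flange on the deck. Their axes are within about 2 mm of the spigot positions I measured.
- **Battery:** it met firm resistance (about 14 N) at the end stop and stayed there after release. It lies at dock x 49.6 mm (top camera) and 50.9 mm (side camera), where home is 50, and its top is at 82 mm.
- **Battery sideways:** the cameras put it 0.7 and 1.6 mm off centre, within the 2 mm calibration.
- **Detent:** I did not feel a distinct click, so the position and end stop are the only evidence that it engaged.
- **Others:** the bottle, loupe, tray and coloured look-alikes stand where they were in the pictures, and the gripper is clear of everything.

The second sleeve had a side load of about 3 N before I released it, from being 1 to 2 mm off centre on its spigot; it reads as seated since.

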